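# Assemble a round amber warning lamp in its nest

### The arm

A 7-joint arm with a two-finger parallel gripper is mounted at the origin on the work surface. World frame = base frame: x ahead of the robot, y to its left, z up, the work surface at z = 0. Lengths are in m, angles in rad, forces in N, time in s.
With the tool pointing down it reaches from about 0.4 to 0.85 m from the base axis. Payload 10.4 kg.
Tool frame: the origin (TCP) lies at the very end of the fingers, on their centre line; the grasp point (between the pads) lies 19 mm behind it (manip.grip_depth is the distance from the TCP to the grasp point, in m); z points along the fingers, x is the direction in which the jaws open and shut, and the axes are right-handed (so a half turn about z gives the same grasp; the last joint's range is limited). The gripper opens to 85 mm and grips with 20 to 120 N. Pads are 22 mm wide; open, the fingers measure 114 mm over their backs; the gripper's body (76 mm by 85 mm) begins 54 mm behind the grasp point. The pads swing forward as they close: fully open they stand 13 mm farther back than shut.
Start: joints at [-1.247, 0.332, -0.065, 1.46, 0.022, 1.35, -0.088], TCP at [0.212, 0.588, 0.231] pointing down, gripper open.
Joint ranges: [-2.6, 2.6], [-0.5, 2.12], [-1.47, 1.34], [0.16, 2.42], [-1.27, 4.41], [0.06, 2.06], [-2.6, 2.6]. Speed limits (rad/s): [2.22, 2.22, 2.79, 2.79, 3.14, 3.14, 3.14].

### API

Orientations are given as a unit quaternion [x, y, z, w].
In Python, from workcell import manip, cams gives the robot as it stands. The module is installed in compiled form; this text tells all that it offers.
- The arm moves only by the tool move_arm, never from a script. Its arguments are lists of equal length, an entry for each row: "claw": the opening, from 0 (shut) to 1 (fully open); "dp": the shift along the tool's x, y, z as a fraction of full scale, a list of three; "turn": the turn, a rotation vector about the tool's x, y, z as a fraction of full scale, a list of three. A call has 1 to 8 rows; each row shifts and turns the commanded pose from where the row before left it, along the tool's axes as they then stand; what a row does not reach is not made up. Full scale, the value 1, is 200 mm for a shift and 45 degrees for a turn. A row lasts 1/12 s, in which the tool goes at most 41.7 mm and 7.16 degrees, less where a joint would pass 70% of its speed; a pose out of reach is approached as far as the arm can. A call with a number of a shift or a turn outside -1 to 1 is refused whole. A call with a gripper value outside its range is refused whole. The fingers move at their own pace and stop on an object; "grip_force" is the grip in N (left out, the last holds). Time passes only in rows, so rows that do not move let the fingers close. It gives the time, the measured TCP pose, the force and the opening at its end, in the units of the state.
- manip.get_obs(): the state, without advancing time (a new reading comes with each control period).
- cams.camera(name): name is "scene" or "top" or "wrist"; returns the picture (384x512x3 uint8, red, green, blue); there is no depth.
- cams.camera_info(name): a dict with "fx", "fy", "cx", "cy" (pixels), "pose" (4x4, takes a point from camera to world coordinates); the wrist camera has in their place "tool_from_camera" (4x4, takes a point from camera to tool coordinates, whose origin is the TCP and whose axes are the tool frame's). Camera axes: x right, y down, z forward; pixel columns grow to the right and rows downward; lengths in m; the calibration is good to about 2 mm. A picture is of the moment at which its call begins: read the wrist's pose just before it. camera_info takes no time and is no camera call.
- manip.hand_in(): hands the job in, once; it reports no verdict.
The state is a dict: "clock": time; "joint_pos": joint angles; "joint_velocities": joint speeds; "tau": joint torques, N m; "position": TCP position; "ee_rot": TCP orientation; "ft_force": force on the tool from outside, world axes, zero at the start; "torque": the same for the moment, N m; "grip_width": opening from 0.0 (shut) to 1.0 (fully open).
Only numpy, scipy, OpenCV 4.12 (cv2) and the standard library are available. Lean on these libraries where they do the work, as an engineer would, in place of code of your own. Each camera call takes 0.05 s, during which the arm holds its last target.

### The job

Put together one warning lamp in the aluminium nest that fits it snugly (the smaller of the two round nests): first stand the black housing in the nest with its open side up, then set the LED board in the housing with its post up, then put the amber lens down over the post, and last lay the steel bezel ring over the lens on the housing's rim. Each part must sit level and fully home on the one below; let go of everything, and leave the tape roll, the bottle and the can where they are.

Things in the scene. Friction and masses are not known exactly. Their poses are not given: they have to be found in the camera images.
- snug_nest_floor (a point): The smaller of two fixed aluminium nests lying flat on the bench: a round disc 96 mm across and 14 mm high with a round recess 70 mm across and 8 mm deep. This point is the centre of the recess's floor, 6 mm above the bench; z up.
- wide_nest_floor (a point): The larger of the two nests, meant for bigger lamps and to be left empty: fixed, 118 mm across, 14 mm high, recess 92 mm across and 8 mm deep. This point is the centre of the recess's floor, 6 mm above the bench; z up.
- housing_center (a point): Lamp housing: an upright black plastic cylinder, loose, 64 mm across and 44 mm high, about 0.18 kg, closed below, with a round pocket in its top 56 mm across and 12 mm deep (its floor 32 mm above the underside). Stands open side up at the start. This point is on its axis half-way up, 22 mm above its underside; z up along the axis.
- board_center (a point): LED board: a white disc 50 mm across and 6 mm thick with a plain round aluminium post 18 mm across standing on its middle, 48 mm high in all, loose, about 0.07 kg. Starts disc down, post up. This point is on its axis half-way up, 24 mm above the disc's underside; z up along the post.
- lens_center (a point): Amber lens: an upside-down cup, loose, 50 mm high, about 0.06 kg; body 40 mm across, foot flange 50 mm across and 6 mm high; hollow from below, 32 mm across and 46 mm deep inside, top closed by a flat orange disc. Starts flange down. It goes over the board's post; its foot rests on the board's disc, in the housing's pocket. This point is on its axis half-way up, 25 mm above its foot; z up.
- bezel_mid (a point): Bezel: a dark steel ring lying flat, loose, 64 mm across outside, 46 mm inside, 22 mm high, about 0.08 kg, the same either way up. It goes over the lens's body and rests on the housing's rim and the lens's flange. This point is the centre of its opening, half-way up, 11 mm above its underside; z along its axis.
- tape_mid (a point): Bystander: grey tape roll lying flat, 100 mm across with a 76 mm hole, 24 mm high, loose. This point is its centre, 12 mm above the bench.
- bottle_mid (a point): Bystander: upright clear plastic bottle, 60 mm across and 160 mm high, loose. This point is on its axis, 80 mm above the bench.
- can_mid (a point): Bystander: upright plain aluminium can, 66 mm across and 100 mm high, loose. This point is on its axis, 50 mm above the bench.
Not all that is in view belongs to the job. Of the things shaped like the part that bears bezel_mid, the dark steel one is meant.

How it is judged:
By the outcome, as a careful person would: the job done as asked, in the order asked, and still so for the second after the job is handed in, with the robot touching nothing.
It also fails if it takes over 122 s, if anything falls off the work surface, if the arm or the gripper's body presses on something with over 40 N, if the wrist force passes 120 N, or if a joint passes its speed limit or range.

## Working session

There is one attempt and no reset: what is moved stays moved. The work goes in short steps, Python scripts to look and compute and a tool call to move; the robot and the scene stay as the last step left them, time stands still between calls to the robot, and variables do not carry over. Pictures are saved under pics/ and viewed, and the job is handed in when it is done.

Besides the shell and the picture viewer there is one more tool, called after "Request:" by a JSON object that holds its "api" and its "payload". move_arm: Moves the arm, as the interface text tells. Shift numbers are shares of 200 mm and turn numbers shares of 45 degrees, none past 1 either way. Its arguments: {"type":"object","properties":{"claw":{"type":"array","items":{"type":"number"}},"dp":{"type":"array","items":{"type":"array","items":{"type":"number"}}},"turn":{"type":"array","items":{"type":"array","items":{"type":"number"}}},"grip_force":{"type":"number"}},"required":["claw","dp","turn"]}

```bash
mkdir -p pics; ls; python3 - <<'E'
from workcell import manip, cams
import cv2
print(manip.get_obs(), manip.grip_depth)
for n in ["scene","top","wrist"]:
    print(n, cams.camera_info(n))
    cv2.imwrite(f"pics/{n}0.png", cams.camera(n)[:,:,::-1])
E
```

```text
pics
{'clock': 0.0, 'joint_pos': array([-1.24660791,  0.332826  , -0.06468991,  1.46094959,  0.02160639,
        1.34987615, -0.08853608]), 'joint_velocities': array([-0.00030195,  0.00018466, -0.00077203,  0.00048274, -0.00013417,
        0.00189263,  0.0003553 ]), 'tau': array([ 6.85397117e-04, -6.25456309e+01,  4.92303923e-02, -3.91597402e+01,
        1.61922601e-02,  1.01489489e-02,  6.10409029e-05]), 'position': array([0.21231113, 0.58744086, 0.23054059]), 'ee_rot': array([ 8.18504805e-01,  5.74499278e-01, -5.36110364e-04,  4.21115732e-04]), 'ft_force': array([-0.48700865, -0.15717592,  0.39536738]), 'torque': array([0.00573695, 0.00381783, 0.02535555]), 'grip_width': 0.9976096481269205} 0.0187
scene {'fx': 432.1564085068885, 'fy': 432.1564085068885, 'cx': 254.04128718608678, 'cy': 193.50355431516715, 'pose': array([[ 0.23154369,  0.70444028, -0.67093325,  1.21222287],
       [ 0.97264545, -0.18086589,  0.14576814, -0.18186454],
       [-0.01866399, -0.68633186, -0.72704899,  0.85989227],
       [ 0.        ,  0.        ,  0.        ,  1.        ]])}
top {'fx': 412.78795563382346, 'fy': 412.78795563382346, 'cx': 250.0900574139216, 'cy': 192.1007450844002, 'pose': array([[-0.02257422, -0.99696737,  0.07447466,  0.39243324],
       [-0.9997043 ,  0.02318412,  0.00733493, -0.00413468],
       [-0.00903932, -0.07428706, -0.99719593,  1.22090199],
       [ 0.        ,  0.        ,  0.        ,  1.        ]])}
wrist {'fx': 303.6127299111909, 'fy': 303.6127299111909, 'cx': 258.69368608790614, 'cy': 188.0623781651811, 'tool_from_camera': array([[ 9.99999658e-01,  3.32816597e-04, -7.56784640e-04,
        -1.48373424e-03],
       [-1.00070714e-04,  9.57387681e-01,  2.88805849e-01,
        -7.28445478e-02],
       [ 8.20655671e-04, -2.88805674e-01,  9.57387387e-01,
        -1.41529931e-01],
       [ 0.00000000e+00,  0.00000000e+00,  0.00000000e+00,
         1.00000000e+00]])}
```

View pics/scene0.png

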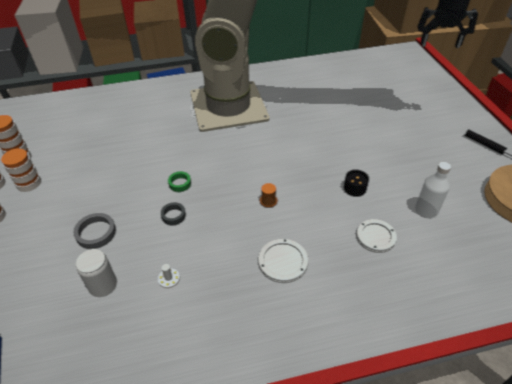

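View pics/top0.png

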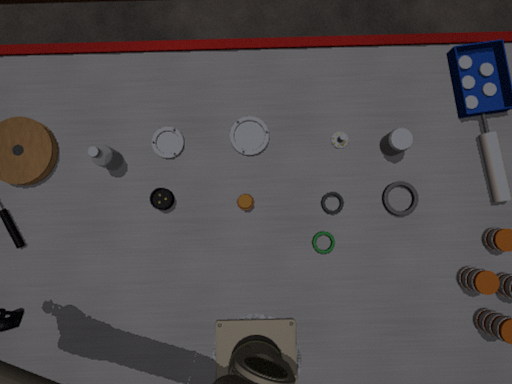

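View pics/wrist0.png

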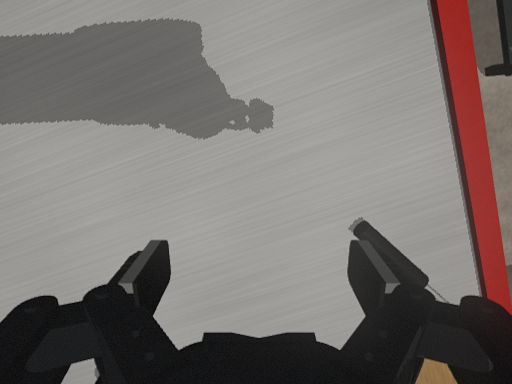

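```bash
cat > h.py <<'E'
import numpy as np, cv2
from workcell import manip, cams
from scipy.spatial.transform import Rotation as R
def campose(n, obs=None):
    i=cams.camera_info(n)
    if n!="wrist": return i,i["pose"]
    o=obs or manip.get_obs()
    T=np.eye(4);T[:3,:3]=R.from_quat(o["ee_rot"]).as_matrix();T[:3,3]=o["position"]
    return i,T@i["tool_from_camera"]
def ray(n,px,z,obs=None):
    i,P=campose(n,obs)
    d=P[:3,:3]@np.array([(px[0]-i["cx"])/i["fx"],(px[1]-i["cy"])/i["fy"],1])
    return P[:3,3]+d*(z-P[2,3])/d[2]
def proj(n,p,obs=None):
    i,P=campose(n,obs)
    c=P[:3,:3].T@(np.asarray(p,float)-P[:3,3]); return i["fx"]*c[0]/c[2]+i["cx"], i["fy"]*c[1]/c[2]+i["cy"]
def snap(n,f):
    o=manip.get_obs(); im=cams.camera(n)[:,:,::-1].copy(); cv2.imwrite("pics/"+f,im); return o,im
E
python3 - <<'E'
from h import *
for k,px,z in [("snug",(168,142),.014),("wide",(250,136),.014),("housing",(162,198),.044),("lens",(245,201),.05),("bezel",(332,203),.022),("board",(340,139),.02),("tape",(400,198),.024),("can",(401,139),.1),("bottle",(96,151),.16),("green",(323,243),.022)]:
    print(k,ray("top",px,z).round(3))
im=cv2.imread("pics/top0.png")[90:270,80:440]; cv2.imwrite("pics/topz.png",cv2.resize(im,None,fx=2.2,fy=2.2,interpolation=cv2.INTER_CUBIC))
E
```

```text
snug [0.637 0.245 0.014]
wide [0.649 0.001 0.014]
housing [0.469 0.257 0.044]
lens [0.455 0.02  0.05 ]
bezel [ 0.445 -0.232  0.022]
board [ 0.632 -0.263  0.02 ]
tape [ 0.455 -0.429  0.024]
can [ 0.612 -0.413  0.1  ]
bottle [0.588 0.403 0.16 ]
green [ 0.33  -0.202  0.022]
```

View pics/topz.png

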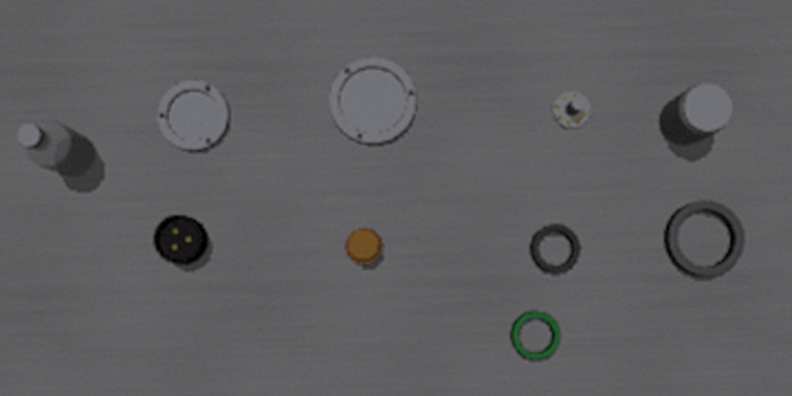

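Request:
{"api": "move_arm", "payload": {"claw": [1, 1, 1, 1, 1, 1, 1, 1], "dp": [[0, 0, 0], [0, 0, 0], [0, 0, 0], [0, 0, 0], [-0.138, 0.107, 0], [-0.138, 0.107, 0], [-0.138, 0.107, 0], [-0.138, 0.107, 0]], "turn": [[0, 0, -0.1104], [0, 0, -0.1104], [0, 0, -0.1104], [0, 0, -0.1104], [0, 0, 0], [0, 0, 0], [0, 0, 0], [0, 0, 0]]}}

```text
clock: 0.82
position: [0.2987, 0.4759, 0.231]
ee_rot: [0.707, 0.707, -0.0, 0.0]
ft_force: [0.7, 0.7, 0.6]
grip_width: 1.003
```

Request:
{"api": "move_arm", "payload": {"claw": [1, 1, 1, 1, 1, 1, 1, 1], "dp": [[-0.138, 0.107, 0], [-0.138, 0.107, 0], [-0.138, 0.107, 0], [-0.138, 0.107, 0], [-0.138, 0.107, 0], [-0.138, 0.107, 0], [-0.138, 0.107, 0], [-0.138, 0.107, 0]], "turn": [[0, 0, 0], [0, 0, 0], [0, 0, 0], [0, 0, 0], [0, 0, 0], [0, 0, 0], [0, 0, 0], [0, 0, 0]]}}

```text
clock: 1.48
position: [0.4699, 0.255, 0.2313]
ee_rot: [0.707, 0.707, 0.0, -0.0]
ft_force: [0.3, 0.7, -0.1]
grip_width: 1.005
```

```bash
python3 - <<'E'
from h import *
o,im=snap("wrist","w1.png"); print(o["position"],o["ee_rot"],o["joint_pos"].round(2), o["joint_velocities"].round(2))
o=manip.get_obs();print(o["position"],o["clock"])
print(proj("wrist",(.469,.257,.044)))
E
```

```text
[0.46992323 0.25501072 0.23129151] [ 7.07079480e-01  7.07134080e-01  2.30011042e-05 -4.17123240e-05] [-0.73  0.13  0.16  1.71 -0.02  1.3   1.01] [ 0.48  0.12  0.35 -0.13 -0.06  0.01  0.84]
[0.47445196 0.24796803 0.23134108] 1.5333
(np.float64(269.05663909963613), np.float64(160.5822862934647))
```

View pics/w1.png

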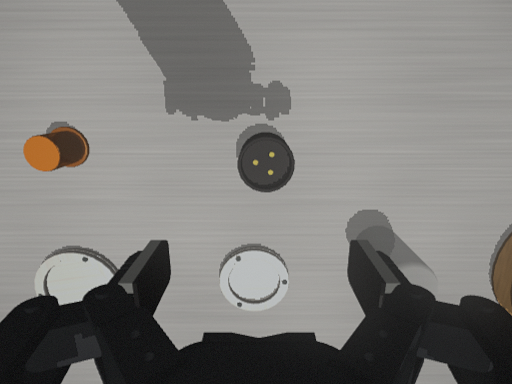

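Request:
{"api": "move_arm", "payload": {"claw": [1, 1, 1], "dp": [[0, 0, 0], [0, 0, 0], [0, 0, 0]], "turn": [[0, 0, 0], [0, 0, 0], [0, 0, 0]]}}

```text
clock: 1.78
position: [0.4684, 0.2577, 0.2311]
ee_rot: [0.707, 0.708, -0.0, -0.0]
ft_force: [-0.1, -0.7, -0.3]
grip_width: 0.997
```

```bash
cat >> h.py <<'E'
from scipy.optimize import minimize
from scipy.ndimage import map_coordinates
def fit(n,im,obs,xy0,circles,search=.008,half=None):
    """circles: list of (r,z). maximise radial gradient contrast along projected circles"""
    g=cv2.GaussianBlur(im,(0,0),1.0).astype(float)
    i,P=campose(n,obs); t=np.linspace(0,2*np.pi,180,endpoint=False)
    if half is not None: t=t[half(t)]
    def pr(x,y,r,z):
        p=np.stack([x+r*np.cos(t),y+r*np.sin(t),np.full_like(t,z)],1)
        c=(p-P[:3,3])@P[:3,:3]
        return np.stack([i["fy"]*c[:,1]/c[:,2]+i["cy"],i["fx"]*c[:,0]/c[:,2]+i["cx"]])
    def score(v,each=False):
        s=[]
        for r,z in circles:
            a=pr(v[0],v[1],r-.0015,z);b=pr(v[0],v[1],r+.0015,z)
            d=np.stack([map_coordinates(g[:,:,k],b,order=1,mode="nearest")-map_coordinates(g[:,:,k],a,order=1,mode="nearest") for k in range(3)])
            m=d.mean(0); s.append(np.minimum(np.abs(d).max(0),40).mean())
        return s if each else -np.sum(s)
    best=None
    for dx in np.arange(-search,search+1e-9,.002):
        for dy in np.arange(-search,search+1e-9,.002):
            v=(xy0[0]+dx,xy0[1]+dy);sc=score(v)
            if best is None or sc<best[0]: best=(sc,v)
    r=minimize(score,best[1],method="Nelder-Mead",options=dict(xatol=1e-5,initial_simplex=np.array(best[1])+np.array([[0,0],[.001,0],[0,.001]])))
    return r.x,score(r.x,True)
def overlay(n,im,obs,items,f):
    im=im.copy()
    for (x,y),cs in items:
        for r,z in cs:
            t=np.linspace(0,2*np.pi,60)
            p=np.array([proj(n,(x+r*np.cos(a),y+r*np.sin(a),z),obs) for a in t])
            cv2.polylines(im,[np.round(p*8).astype(int)],True,(0,0,255),1,cv2.LINE_AA,3)
    cv2.imwrite("pics/"+f,im)
C=dict(snug=[(.048,.014),(.035,.014)],housing=[(.032,.044),(.028,.044)],lens=[(.02,.05),(.025,.006)],bezel=[(.032,.022),(.023,.022)],board=[(.025,.006)])
E
python3 - <<'E'
from h import *
o,im=snap("wrist","w2.png"); print(o["position"],o["ft_force"],manip.get_obs()["position"])
it=[]
for k,xy in dict(snug=(.637,.245),housing=(.469,.257),lens=(.455,.02)).items():
    v,s=fit("wrist",im,o,xy,C[k]); print(k,v.round(4),s); it.append((v,C[k]))
overlay("wrist",im,o,it,"w2o.png")
o2,im=snap("top","t2.png")
im=cv2.imread("pics/top0.png")
for k,xy in dict(snug=(.637,.245),housing=(.469,.257),lens=(.455,.02),bezel=(.445,-.232),board=(.632,-.263)).items():
    v,s=fit("top",im,o2,xy,C[k]); print("top",k,v.round(4),s)
E
```

```text
[0.46844602 0.25768599 0.23109583] [-0.08268346 -0.72046638 -0.34372223] [0.46838269 0.2578778  0.2311707 ]
snug [0.6371 0.2462] [np.float64(24.805189422608258), np.float64(20.703050780548576)]
housing [0.4697 0.2599] [np.float64(31.758924713062676), np.float64(17.639114413907585)]
lens [0.4546 0.0204] [np.float64(39.88441482053254), np.float64(29.70058694526235)]
top snug [0.6389 0.2493] [np.float64(9.783900320919146), np.float64(4.3561509924311075)]
top housing [0.4697 0.2626] [np.float64(19.236016934070452), np.float64(14.739098302067285)]
top lens [0.4564 0.0205] [np.float64(15.001004271353047), np.float64(19.63480024945662)]
top bezel [ 0.4449 -0.2306] [np.float64(19.25404938697911), np.float64(15.52761284566892)]
top board [ 0.6361 -0.2654] [np.float64(5.585109751167088)]
```

View pics/w2o.png

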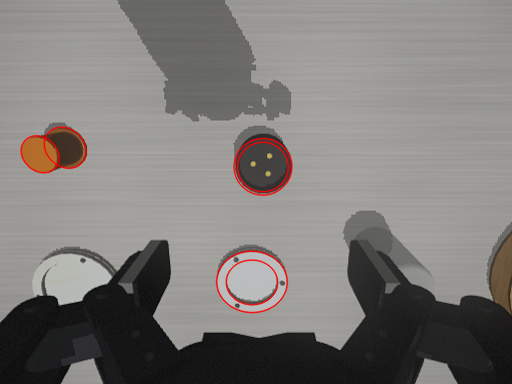

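Request:
{"api": "move_arm", "payload": {"claw": [1, 1, 1, 1, 1, 1, 1, 1], "dp": [[0.0105, 0.0065, 0.1], [0, 0, 0.18], [0, 0, 0.18], [0, 0, 0.18], [0, 0, 0.18], [0, 0, 0.15], [0, 0, 0.08], [0, 0, 0.04]], "turn": [[0, 0, 0], [0, 0, 0], [0, 0, 0], [0, 0, 0], [0, 0, 0], [0, 0, 0], [0, 0, 0], [0, 0, 0]]}}

```text
clock: 2.55
position: [0.4684, 0.2588, 0.0106]
ee_rot: [0.706, 0.708, -0.002, -0.001]
ft_force: [-0.8, -0.3, -0.6]
grip_width: 0.997
```

Request:
{"api": "move_arm", "payload": {"claw": [0.5, 0.5, 0.5, 0.5, 0.5, 0.5], "dp": [[0, 0, 0], [0, 0, 0], [0, 0, 0], [0, 0, 0], [0, 0, 0], [0, 0, 0]], "turn": [[0, 0, 0], [0, 0, 0], [0, 0, 0], [0, 0, 0], [0, 0, 0], [0, 0, 0]], "grip_force": 40}}

```text
clock: 3.05
position: [0.4711, 0.2593, 0.0145]
ee_rot: [0.707, 0.707, 0.001, 0.0]
ft_force: [-0.5, 0.1, 7.5]
grip_width: 0.734
```

```bash
python3 - <<'E'
from h import *
o,im=snap("wrist","w3.png"); print(o)
E
```

```text
{'clock': 3.05, 'joint_pos': array([-0.71180804,  0.37231358,  0.14360155,  1.91386982, -0.06926023,
        0.8581699 ,  1.03818731]), 'joint_velocities': array([ 0.00135168,  0.00186213,  0.00088404, -0.0014909 , -0.00109645,
        0.00290822,  0.00176497]), 'tau': array([ 3.33207473e-01, -5.23415637e+01,  3.14306058e+00, -2.87986726e+01,
        1.09806822e-01, -5.44214845e-01, -2.63326254e-02]), 'position': array([0.47114395, 0.25928672, 0.01449247]), 'ee_rot': array([7.07074879e-01, 7.07138016e-01, 9.69371129e-04, 4.80576505e-05]), 'ft_force': array([-0.48934004,  0.10686626,  7.50862722]), 'torque': array([-0.10726038,  0.3519273 ,  0.03838376]), 'grip_width': 0.7341709273215618}
```

View pics/w3.png

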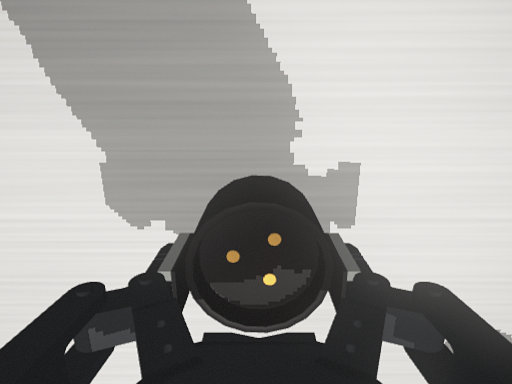

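```bash
python3 - <<'E'
from h import *
o=manip.get_obs(); im=cv2.imread("pics/w3.png")
it=[]
for h in [lambda t:t>9]:pass
far=lambda t: np.abs(np.cos(t))>.5
for cs in [[(.032,.044)],[(.028,.044)],C["housing"]]:
  v,s=fit("wrist",im,o,(.47,.2595),cs,.006,far); print(v.round(4),s)
it.append((v,C["housing"]))
overlay("wrist",im,o,it,"w3o.png")
E
```

```text
[0.4654 0.2578] [np.float64(29.304294574305644)]
[0.4717 0.2582] [np.float64(21.435570702113083)]
[0.4673 0.2578] [np.float64(27.447709143377164), np.float64(19.827961468041366)]
```

View pics/w3o.png

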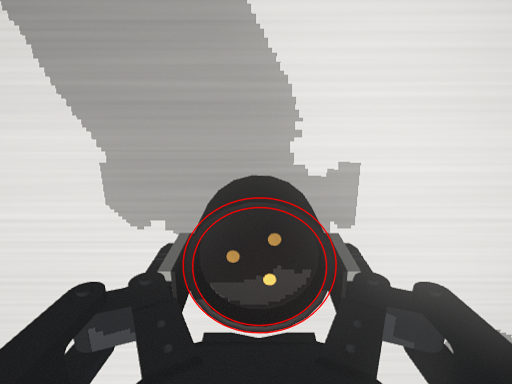

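```bash
python3 - <<'E'
import cv2
im=cv2.imread("pics/w3.png")[160:350,150:370]; im=cv2.convertScaleAbs(im,alpha=2.5,beta=20)
cv2.imwrite("pics/w3z.png",cv2.resize(im,None,fx=3,fy=3,interpolation=cv2.INTER_CUBIC))
E
```

```text
(no output)
```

View pics/w3z.png

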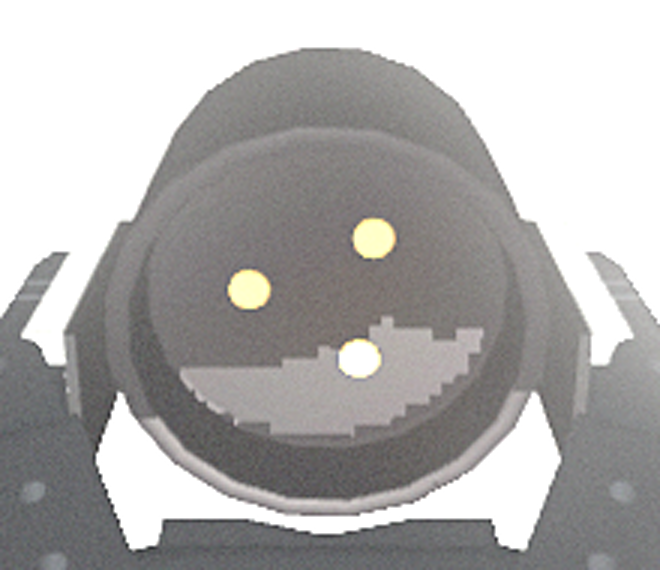

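```bash
python3 - <<'E'
from h import *
from scipy.optimize import least_squares
o=manip.get_obs()
t=np.linspace(0,2*np.pi,120)
def ext(v,r=.032):
    p=np.array([proj("wrist",(v[0]+r*np.cos(a),v[1]+r*np.sin(a),v[2]),o) for a in t]); return np.array([p[:,0].min(),p[:,0].max(),p[:,1].min(),p[:,1].max()])
for r in(.032,.0315):
    s=least_squares(lambda v:ext(v,r)-[185,332.7,202.7,331.7],[.47,.2595,.044],x_scale=.01,diff_step=1e-3);print(s.x,s.fun)
E
```

```text
[0.47081884 0.25769945 0.03990949] [ 0.21234045 -0.21232637 -0.22568138  0.2596791 ]Traceback (most recent call last):
  File "<stdin>", line 8, in <module>
    return func(*args, **kwargs)
    vector_fun = VectorFunction(
        fun_wrapped,
    ...<6 lines>...
        workers=workers
    )
    self.J, dct = approx_derivative(
                  ~~~~~~~~~~~~~~~~~^
        self.fun_wrapped, self.x, f0=self.f, **finite_diff_options
        ^^^^^^^^^^^^^^^^^^^^^^^^^^^^^^^^^^^^^^^^^^^^^^^^^^^^^^^^^^
    )
    ^
    J, _nfev = _dense_difference(fun_wrapped, x0, f0, h,
               ~~~~~~~~~~~~~~~~~^^^^^^^^^^^^^^^^^^^^^^^^
                             use_one_sided, method,
                             ^^^^^^^^^^^^^^^^^^^^^^
                             mf)
                             ^^^
    df = [f_eval - f0 for f_eval in f_evals]
                                    ^^^^^^^
    f = np.atleast_1d(self.fun(x, *self.args, **self.kwargs))
                      ~~~~~~~~^^^^^^^^^^^^^^^^^^^^^^^^^^^^^^
    return np.atleast_1d(self.fun(x))
                         ~~~~~~~~^^^
    return self.f(x, *self.args, **self.kwargs)
           ~~~~~~^^^^^^^^^^^^^^^^^^^^^^^^^^^^^^
  File "<stdin>", line 8, in <lambda>
  File "<stdin>", line 6, in ext
  File "h.py", line 15, in proj
    i,P=campose(n,obs)
        ~~~~~~~^^^^^^^
  File "h.py", line 5, in campose
    i=cams.camera_info(n)
ValueError: time passes only in moves, steps and waits
```

Request:
{"api": "move_arm", "payload": {"claw": [0.5, 0.5, 0.5, 0.5, 0.5, 0.5, 0.5, 0.5], "dp": [[0, 0, -0.1], [0, 0, -0.15], [0, 0, -0.1], [-0.0134, 0.1677, 0], [-0.0134, 0.1677, 0], [-0.0134, 0.1677, 0], [-0.0134, 0.1677, 0], [-0.0134, 0.1677, 0]], "turn": [[0, 0, 0], [0, 0, 0], [0, 0, 0], [0, 0, 0], [0, 0, 0], [0, 0, 0], [0, 0, 0], [0, 0, 0]]}}

```text
clock: 3.77
position: [0.6396, 0.245, 0.0834]
ee_rot: [0.707, 0.707, 0.0, -0.0]
ft_force: [1.0, 0.2, -1.9]
grip_width: 0.736
```

Request:
{"api": "move_arm", "payload": {"claw": [0.5, 0.5, 0.5, 0.5], "dp": [[0, 0, 0], [0, 0, 0], [0, 0, 0], [0, 0, 0]], "turn": [[0, 0, 0], [0, 0, 0], [0, 0, 0], [0, 0, 0]]}}

```text
clock: 4.1
position: [0.6372, 0.246, 0.0834]
ee_rot: [0.707, 0.707, -0.0, -0.0]
ft_force: [0.6, -0.3, -1.8]
grip_width: 0.738
```

```bash
python3 - <<'E'
from h import *
o,im=snap("wrist","w4.png"); print(o["position"],o["ft_force"],o["grip_width"])
o,im=snap("scene","s4.png"); x,y=proj("scene",(.64,.246,.05)); x=int(x);y=int(y)
cv2.imwrite("pics/s4z.png",cv2.resize(im[y-60:y+60,x-80:x+80],None,fx=5,fy=5,interpolation=cv2.INTER_CUBIC))
E
```

```text
[0.63719018 0.2459883  0.08337629] [ 0.61620024 -0.3064243  -1.84588936] 0.737736555673789
```

View pics/w4.png

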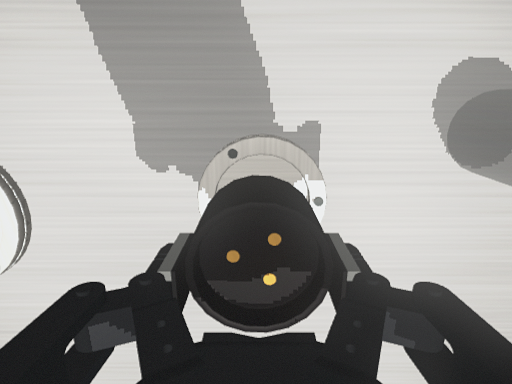

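View pics/s4z.png

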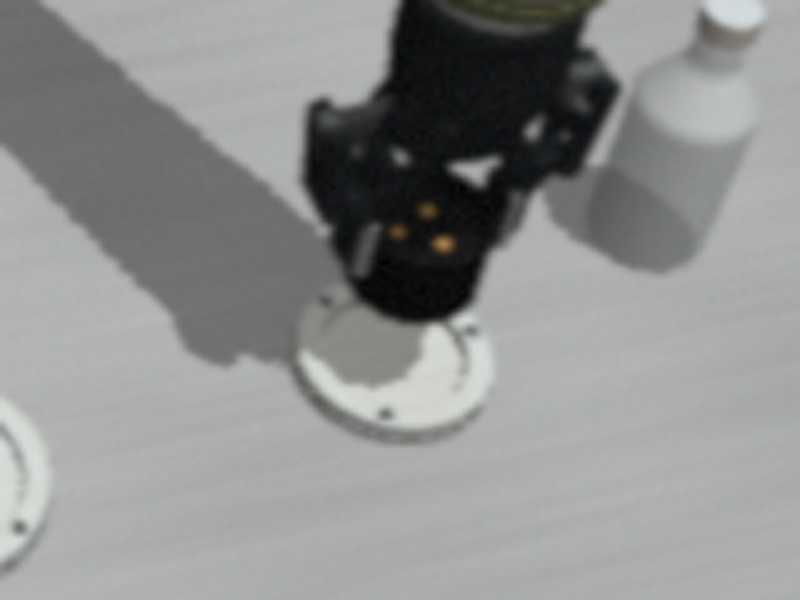

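Request:
{"api": "move_arm", "payload": {"claw": [0.5, 0.5, 0.5, 0.5, 0.5, 0.5, 0.5], "dp": [[0, 0.0065, 0.08], [0, 0, 0.09], [0, 0, 0.04], [0, 0, 0.02], [0, 0, 0.02], [0, 0, 0.015], [0, 0, 0]], "turn": [[0, 0, 0], [0, 0, 0], [0, 0, 0], [0, 0, 0], [0, 0, 0], [0, 0, 0], [0, 0, 0]]}}

```text
clock: 4.78
position: [0.6395, 0.2455, 0.0304]
ee_rot: [0.707, 0.707, 0.0, -0.0]
ft_force: [-0.2, -0.5, -2.0]
grip_width: 0.731
```

```bash
python3 - <<'E'
from h import *
o,im=snap("wrist","w5.png"); print(o["position"],o["ft_force"],o["grip_width"])
E
```

```text
[0.63952927 0.24547156 0.03040932] [-0.15395126 -0.49645151 -1.96533633] 0.7314949545720947
```

View pics/w5.png

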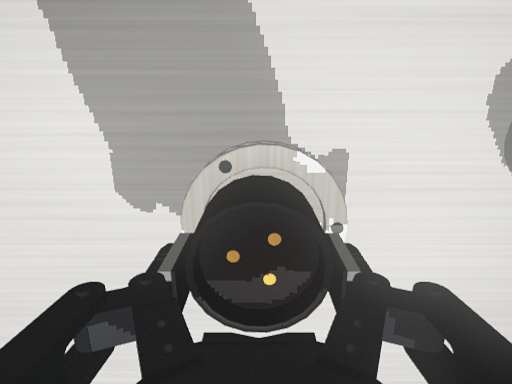

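```bash
python3 - <<'E'
import cv2
im=cv2.imread("pics/w5.png")[130:260,165:365]
cv2.imwrite("pics/w5z.png",cv2.resize(im,None,fx=4,fy=4,interpolation=cv2.INTER_CUBIC))
E
```

```text
(no output)
```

View pics/w5z.png

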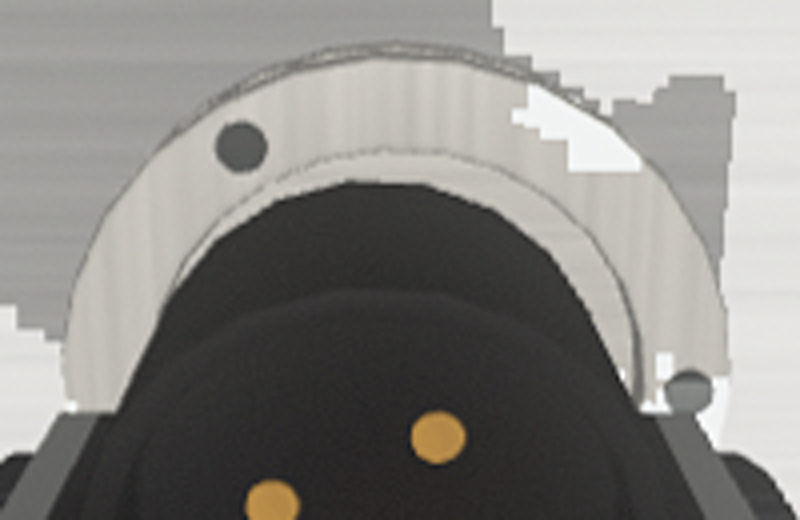

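```bash
python3 - <<'E'
from h import *
o=manip.get_obs(); im=cv2.imread("pics/w5.png")
arc=lambda t: np.cos(t)<-.35
it=[]
v,s=fit("wrist",im,o,(.638,.246),[(.048,.014),(.035,.014)],.008,arc);print(v,s);it.append((v,[(.048,.014),(.035,.014)]))
arc2=lambda t: np.cos(t)<-.6
for z in(.014,.016,.018):
  v,s=fit("wrist",im,o,(.638,.246),[(.032,z)],.005,arc2);print(z,v,s)
  if z==.016: it.append((v,[(.032,z)]))
overlay("wrist",im,o,it,"w5o.png")
im=cv2.imread("pics/w5o.png")[130:260,165:365]
cv2.imwrite("pics/w5oz.png",cv2.resize(im,None,fx=4,fy=4,interpolation=cv2.INTER_CUBIC))
E
```

```text
[0.63965204 0.24619326] [np.float64(36.62917037646456), np.float64(27.13159046509238)]
0.014 [0.639 0.243] [np.float64(40.0)]
0.016 [0.637 0.243] [np.float64(40.0)]
0.018 [0.637 0.243] [np.float64(40.0)]
```

View pics/w5oz.png

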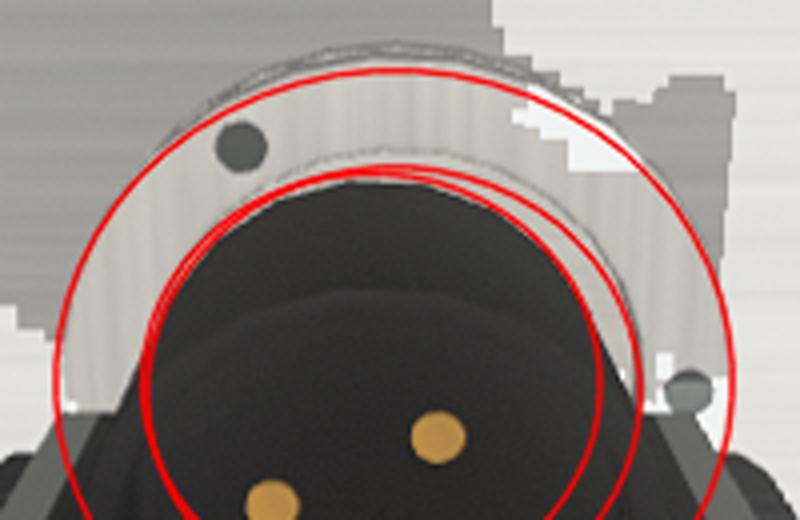

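```bash
sed -i 's/np.abs(d).max(0),40)/np.abs(d).max(0),CAP)/; 1i CAP=40' h.py; python3 - <<'E'
import h
from h import *
h.CAP=150
o=manip.get_obs(); im=cv2.imread("pics/w5.png")
arc=lambda t: np.cos(t)<-.2
for dz in (0,-.002,-.004,-.005,-.006,-.008):
  v,s=fit("wrist",im,o,(.638,.246),[(.048,.014+dz),(.035,.014+dz)],.006,arc)
  arc2=lambda t: np.cos(t)<-.5
  w,s2=fit("wrist",im,o,(.638,.246),[(.032,.016+dz)],.006,arc2);print(dz,v.round(4),np.sum(s),w.round(4),s2,(w-v).round(4))
  if dz==-.004: overlay("wrist",im,o,[(v,[(.048,.014+dz),(.035,.014+dz)]),(w,[(.032,.016+dz)])],"w5o.png")
im=cv2.imread("pics/w5o.png")[130:260,165:365]
cv2.imwrite("pics/w5oz.png",cv2.resize(im,None,fx=4,fy=4,interpolation=cv2.INTER_CUBIC))
E
```

```text
0 [0.6423 0.2436] 142.8705765086184 [0.6381 0.2437] [np.float64(132.0732669807782)] [-0.0042  0.0001]
-0.002 [0.6427 0.2437] 147.17854167946908 [0.6385 0.2438] [np.float64(131.81042804173003)] [-0.0042  0.0001]
-0.004 [0.6431 0.2437] 149.8350097226878 [0.639  0.2438] [np.float64(131.5838112689064)] [-0.0041  0.0002]
-0.005 [0.6432 0.2437] 150.8707793266874 [0.6392 0.2439] [np.float64(131.49235690795317)] [-0.004   0.0002]
-0.006 [0.6434 0.2437] 151.42908323327177 [0.6394 0.2439] [np.float64(131.33505593876913)] [-0.004   0.0002]
-0.008 [0.6438 0.2436] 151.83200993281662 [0.6399 0.2439] [np.float64(130.95620990214516)] [-0.0039  0.0003]
```

View pics/w5oz.png

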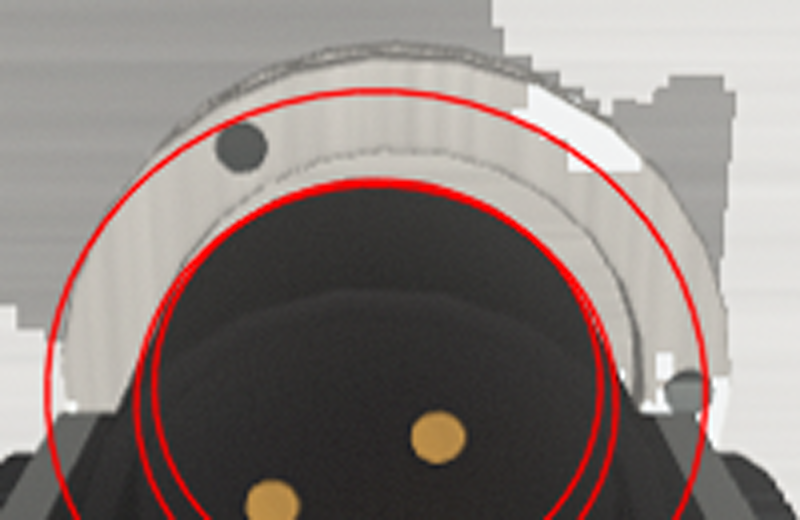

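```bash
cat > cf.py <<'E'
from h import *
from scipy.optimize import least_squares
def cfit(n,pts,r,z,o,c0):
    w=np.array([ray(n,p,z,o)[:2] for p in pts])
    s=least_squares(lambda v:np.hypot(*(w-v).T)-r,c0); return s.x,s.fun
E
python3 - <<'E'
from cf import *
o=manip.get_obs()
u=lambda L:[(x/4+165,y/4+130) for x,y in L]
out=u([(397,57),(155,152),(640,165),(722,290),(68,310),(290,72),(530,80)])
rec=u([(395,148),(185,262),(590,225),(637,340),(480,165),(255,190)])
hou=u([(388,182),(215,240),(275,202),(490,207),(560,262)])
for dz in(0,-.003,-.005):
  for n,p,r,z in(("out",out,.048,.014),("rec",rec,.035,.014),("hou",hou,.032,.016)):
    a,f=cfit("wrist",p,r,z+dz,o,(.638,.245)); print(dz,n,a.round(4),(f*1e3).round(1))
E
```

```text
0 out [0.6384 0.2466] [ 0.2 -0.1 -1.  -0.1 -0.7  0.3  0.5]
0 rec [0.6374 0.2468] [ 0.1 -0.2  0.8 -0.6 -0.4  0. ]
0 hou [0.6381 0.2441] [-0.3  0.2 -0.   0.   0.2]
-0.003 out [0.6386 0.2466] [ 0.   0.  -0.9  0.4 -0.2  0.2  0.4]
-0.003 rec [0.6379 0.247 ] [-0.1  0.1  0.8 -0.2 -0.6  0.1]
-0.003 hou [0.6388 0.2441] [-0.4  0.3 -0.  -0.   0.3]
-0.005 out [0.6388 0.2466] [-0.1  0.1 -0.8  0.8  0.2  0.1  0.3]
-0.005 rec [0.6382 0.2472] [-0.2  0.4  0.8  0.  -0.7  0.1]
-0.005 hou [0.6392 0.2442] [-0.5  0.4 -0.  -0.   0.4]
```

Request:
{"api": "move_arm", "payload": {"claw": [0.5, 0.5, 0.5], "dp": [[0.0125, -0.002, 0], [0, 0, 0], [0, 0, 0]], "turn": [[0, 0, 0], [0, 0, 0], [0, 0, 0]]}}

```text
clock: 5.08
position: [0.6393, 0.2483, 0.0308]
ee_rot: [0.707, 0.707, 0.0, 0.0]
ft_force: [0.3, -0.4, -2.0]
grip_width: 0.734
```

```bash
python3 - <<'E'
from h import *
o,im=snap("wrist","w6.png"); print(o["position"],o["ft_force"],o["grip_width"])
im=im[130:260,165:365]
cv2.imwrite("pics/w6z.png",cv2.resize(im,None,fx=4,fy=4,interpolation=cv2.INTER_CUBIC))
E
```

```text
[0.63927552 0.24833527 0.03076247] [ 0.27584714 -0.44424411 -1.99167029] 0.7340963561425071
```

View pics/w6z.png

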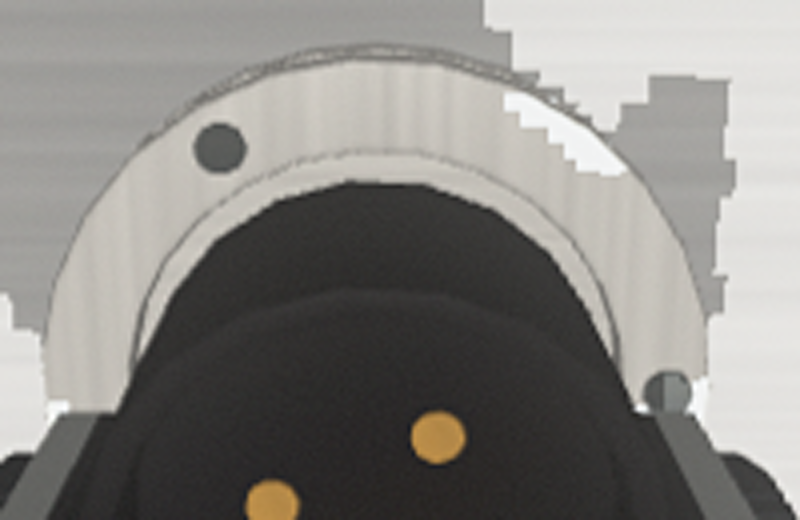

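Request:
{"api": "move_arm", "payload": {"claw": [0.5, 0.5, 0.5, 0.5, 0.5], "dp": [[0, 0, 0.018], [0, 0, 0.018], [0, 0, 0.012], [0, 0, 0], [0, 0, 0]], "turn": [[0, 0, 0], [0, 0, 0], [0, 0, 0], [0, 0, 0], [0, 0, 0]]}}

```text
clock: 5.55
position: [0.6391, 0.2477, 0.0207]
ee_rot: [0.707, 0.707, -0.0, -0.0]
ft_force: [-1.9, -0.5, 0.8]
grip_width: 0.735
```

Request:
{"api": "move_arm", "payload": {"claw": [1, 1, 1, 1, 1, 1, 1, 1], "dp": [[0, 0, 0], [0, 0, 0], [0, 0, 0], [0, 0, -0.1], [0, 0, -0.18], [0, 0, -0.2], [0, 0, -0.2], [0, 0, -0.2]], "turn": [[0, 0, 0], [0, 0, 0], [0, 0, 0], [0, 0, 0], [0, 0, 0], [0, 0, 0], [0, 0, 0], [0, 0, 0]]}}

```text
clock: 6.22
position: [0.6389, 0.2477, 0.1987]
ee_rot: [0.707, 0.707, 0.0, 0.0]
ft_force: [0.9, -1.1, -0.5]
grip_width: 1.003
```

Request:
{"api": "move_arm", "payload": {"claw": [1, 1, 1, 1], "dp": [[0, 0, -0.17], [0, 0, 0], [0, 0, 0], [0, 0, 0]], "turn": [[0, 0, 0], [0, 0, 0], [0, 0, 0], [0, 0, 0]]}}

```text
clock: 6.55
position: [0.6389, 0.2478, 0.23]
ee_rot: [0.707, 0.707, -0.0, -0.0]
ft_force: [0.4, 0.7, -0.6]
grip_width: 1.0
```

```bash
python3 - <<'E'
import h
from h import *
o,im=snap("wrist","w7.png"); print(o["position"],o["ft_force"],o["grip_width"])
it=[]
for k,xy,c in [("nest",(.638,.247),[(.048,.014)]),("hous",(.638,.247),[(.032,.05),(.028,.05)])]:
  v,s=fit("wrist",im,o,xy,c,.004); print(k,v.round(4),s); it.append((v,c))
overlay("wrist",im,o,it,"w7o.png")
E
```

```text
[0.63888538 0.24783169 0.22998394] [ 0.38060022  0.72891564 -0.61590633] 0.9997230205741828
nest [0.6383 0.2464] [np.float64(22.873055492994464)]
hous [0.6381 0.2449] [np.float64(32.81467554917076), np.float64(18.74165735211301)]
```

View pics/w7.png

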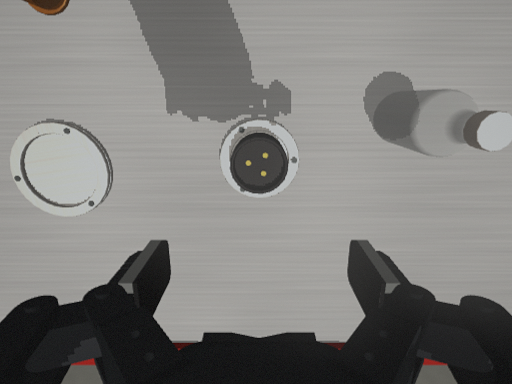

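View pics/w7o.png

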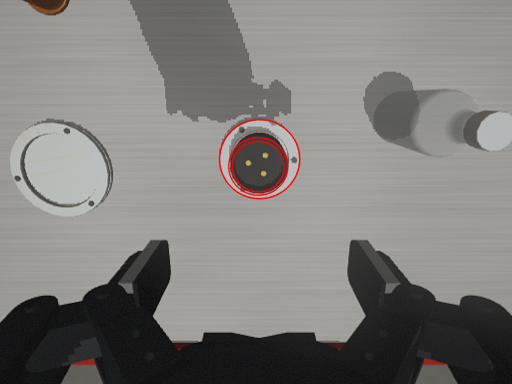

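Request:
{"api": "move_arm", "payload": {"claw": [1, 1, 1, 1, 1, 1, 1, 1], "dp": [[-0.197, 0, 0], [-0.197, 0, 0], [-0.197, 0, 0], [-0.197, 0, 0], [-0.197, 0, 0], [-0.197, 0, 0], [-0.197, 0, 0], [-0.197, 0, 0]], "turn": [[0, 0, 0], [0, 0, 0], [0, 0, 0], [0, 0, 0], [0, 0, 0], [0, 0, 0], [0, 0, 0], [0, 0, 0]]}}

```text
clock: 7.27
position: [0.6381, -0.0691, 0.229]
ee_rot: [0.707, 0.707, -0.001, -0.001]
ft_force: [1.4, -1.0, -0.7]
grip_width: 0.998
```

Request:
{"api": "move_arm", "payload": {"claw": [1, 1, 1, 1, 1, 1, 1, 1], "dp": [[-0.197, 0, 0], [-0.197, 0, 0], [-0.197, 0, 0], [-0.197, 0, 0], [-0.197, -0.015, 0], [0, 0, 0], [0, 0, 0], [0, 0, 0]], "turn": [[0, 0, 0], [0, 0, 0], [0, 0, 0], [0, 0, 0], [0, 0, 0], [0, 0, 0], [0, 0, 0], [0, 0, 0]]}}

```text
clock: 7.93
position: [0.6358, -0.2639, 0.229]
ee_rot: [0.707, 0.707, -0.0, -0.001]
ft_force: [-0.1, 0.9, 0.1]
grip_width: 1.001
```

```bash
python3 - <<'E'
import h
from h import *
o,im=snap("wrist","w8.png"); print(o["position"],o["ft_force"],o["joint_pos"].round(2))
it=[]
h.CAP=100
for c in [[(.025,.006)],[(.009,.048)],[(.025,.006),(.009,.048)]]:
  v,s=fit("wrist",im,o,(.635,-.266),c,.006); print(v.round(4),s)
it.append((v,c))
overlay("wrist",im,o,it,"w8o.png")
x,y=proj("wrist",(v[0],v[1],.02),o);x=int(x);y=int(y)
a=np.hstack([cv2.resize(q[y-40:y+40,x-40:x+40],None,fx=5,fy=5,interpolation=cv2.INTER_CUBIC) for q in(im,cv2.imread("pics/w8o.png"))])
cv2.imwrite("pics/w8z.png",a); print(x-40,y-40)
E
```

```text
[ 0.6357896  -0.26386796  0.22896649] [-0.10933571  0.94497751  0.14518589] [ 0.06  0.49  0.4   1.29 -0.19  1.4   2.02]
[ 0.6342 -0.2657] [np.float64(26.822592995371018)]
[ 0.6335 -0.2661] [np.float64(31.050977222152607)]
[ 0.6338 -0.2658] [np.float64(26.05649150138148), np.float64(30.52879055558062)]
218 120
```

View pics/w8.png

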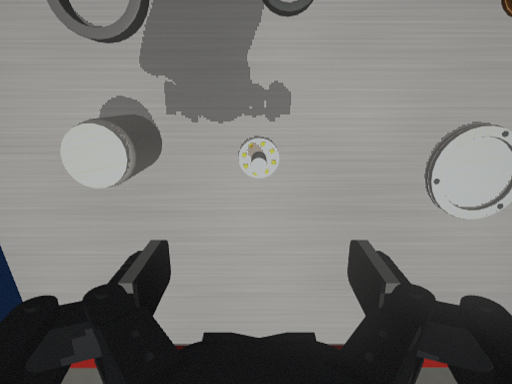

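View pics/w8z.png

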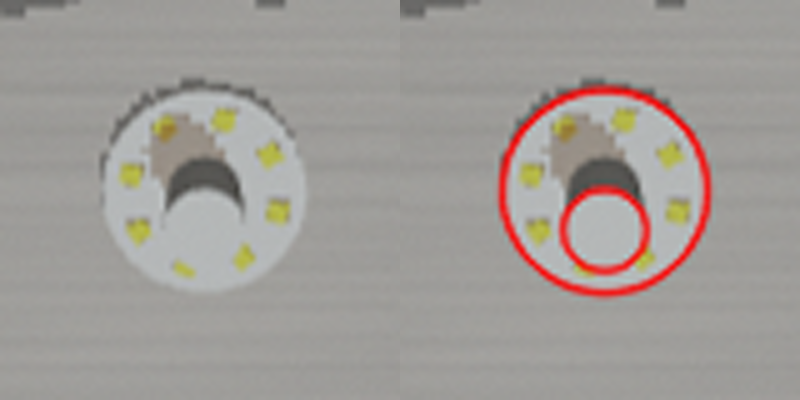

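Request:
{"api": "move_arm", "payload": {"claw": [1, 1, 1, 1, 0.6, 0.6, 0.6, 0.6], "dp": [[0, -0.009, 0.1], [0, 0, 0.18], [0, 0, 0.18], [0, 0, 0.18], [0, 0, 0.18], [0, 0, 0.13], [0, 0, 0.07], [0, 0, 0.035]], "turn": [[0, 0, 0], [0, 0, 0], [0, 0, 0], [0, 0, 0], [0, 0, 0], [0, 0, 0], [0, 0, 0], [0, 0, 0]]}}

```text
clock: 8.65
position: [0.6336, -0.2622, 0.0171]
ee_rot: [0.706, 0.708, -0.001, -0.002]
ft_force: [-1.0, 0.5, 0.4]
grip_width: 0.594
```

Request:
{"api": "move_arm", "payload": {"claw": [0.3, 0.1, 0.1, 0.1, 0.1, 0.1, 0.1, 0.1], "dp": [[0, 0, 0], [0, 0, 0], [0, 0, 0], [0, 0, 0], [0, 0, 0], [0, 0, 0], [0, 0, 0], [0, 0, 0]], "turn": [[0, 0, 0], [0, 0, 0], [0, 0, 0], [0, 0, 0], [0, 0, 0], [0, 0, 0], [0, 0, 0], [0, 0, 0]], "grip_force": 30}}

```text
clock: 9.32
position: [0.6357, -0.2648, 0.0219]
ee_rot: [0.707, 0.707, 0.001, 0.001]
ft_force: [-0.9, 0.7, 7.3]
grip_width: 0.202
```

```bash
python3 - <<'E'
from h import *
o,im=snap("wrist","w9.png"); print(o["position"],o["ft_force"],o["grip_width"])
E
```

```text
[ 0.63565212 -0.26481031  0.02185701] [-0.90524784  0.7045332   7.27611794] 0.2020325040841007
```

View pics/w9.png

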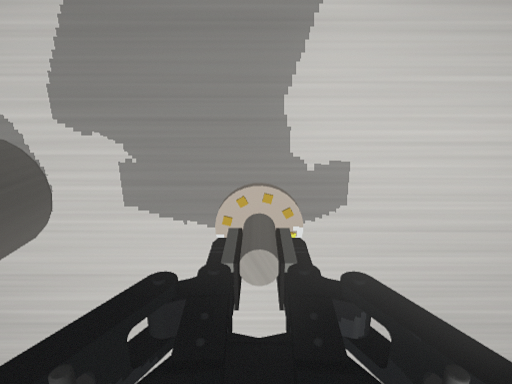

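Request:
{"api": "move_arm", "payload": {"claw": [0.1, 0.1, 0.1, 0.1, 0.1, 0.1, 0.1, 0.1], "dp": [[0, 0, -0.08], [0, 0, -0.15], [0, 0, -0.15], [0.1965, 0, 0], [0.1965, 0, 0], [0.1965, 0, 0], [0.1965, 0, 0], [0.1965, 0, 0]], "turn": [[0, 0, 0], [0, 0, 0], [0, 0, 0], [0, 0, 0], [0, 0, 0], [0, 0, 0], [0, 0, 0], [0, 0, 0]]}}

```text
clock: 10.03
position: [0.6343, -0.0661, 0.0966]
ee_rot: [0.707, 0.707, 0.001, 0.0]
ft_force: [1.1, -0.1, -0.7]
grip_width: 0.196
```

Request:
{"api": "move_arm", "payload": {"claw": [0.1, 0.1, 0.1, 0.1, 0.1, 0.1, 0.1, 0.1], "dp": [[0.1965, 0, 0], [0.1965, 0, 0], [0.1965, 0, 0], [0.1965, 0, 0], [0.1965, 0, 0], [0.1965, 0, 0], [0.1965, 0.02, 0], [0.1, 0.01, 0]], "turn": [[0, 0, 0], [0, 0, 0], [0, 0, 0], [0, 0, 0], [0, 0, 0], [0, 0, 0], [0, 0, 0], [0, 0, 0]]}}

```text
clock: 10.7
position: [0.6394, 0.2341, 0.0964]
ee_rot: [0.705, 0.709, 0.001, -0.001]
ft_force: [-0.1, 1.3, -0.8]
grip_width: 0.197
```

Request:
{"api": "move_arm", "payload": {"claw": [0.1, 0.1, 0.1], "dp": [[0.08, 0, 0], [0, 0, 0], [0, 0, 0]], "turn": [[0, 0, 0], [0, 0, 0], [0, 0, 0]]}}

```text
clock: 10.95
position: [0.6404, 0.2428, 0.0959]
ee_rot: [0.707, 0.707, -0.0, 0.0]
ft_force: [-0.1, -0.2, -1.1]
grip_width: 0.195
```

```bash
python3 - <<'E'
from h import *
o,im=snap("wrist","w10.png"); print(o["position"],o["ft_force"],o["grip_width"])
E
```

```text
[0.64039509 0.24277915 0.09585557] [-0.08351498 -0.22707123 -1.1246004 ] 0.19514936226394847
```

View pics/w10.png

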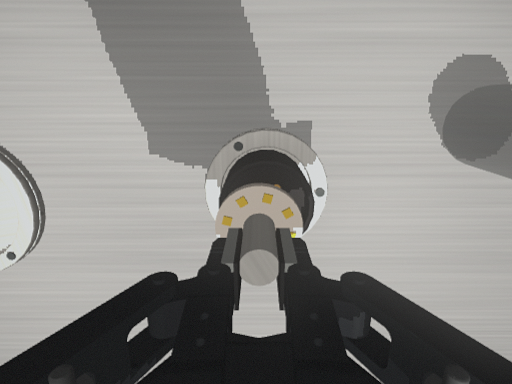

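Request:
{"api": "move_arm", "payload": {"claw": [0.1, 0.1, 0.1, 0.1], "dp": [[0.0185, 0, 0.05], [0, 0, 0.047], [0, 0, 0], [0, 0, 0]], "turn": [[0, 0, 0], [0, 0, 0], [0, 0, 0], [0, 0, 0]]}}

```text
clock: 11.33
position: [0.6397, 0.2459, 0.075]
ee_rot: [0.707, 0.707, -0.001, -0.0]
ft_force: [-0.6, -0.9, 0.1]
grip_width: 0.201
```

```bash
python3 - <<'E'
from h import *
o,im=snap("wrist","w11.png"); print(o["position"],o["ft_force"],o["grip_width"])
im=im[120:260,170:350]
cv2.imwrite("pics/w11z.png",cv2.resize(cv2.convertScaleAbs(im,alpha=1.5,beta=20),None,fx=4,fy=4,interpolation=cv2.INTER_CUBIC))
E
```

```text
[0.63973773 0.245874   0.07499944] [-0.59691088 -0.86301201  0.08383157] 0.20111104511207736
```

View pics/w11z.png

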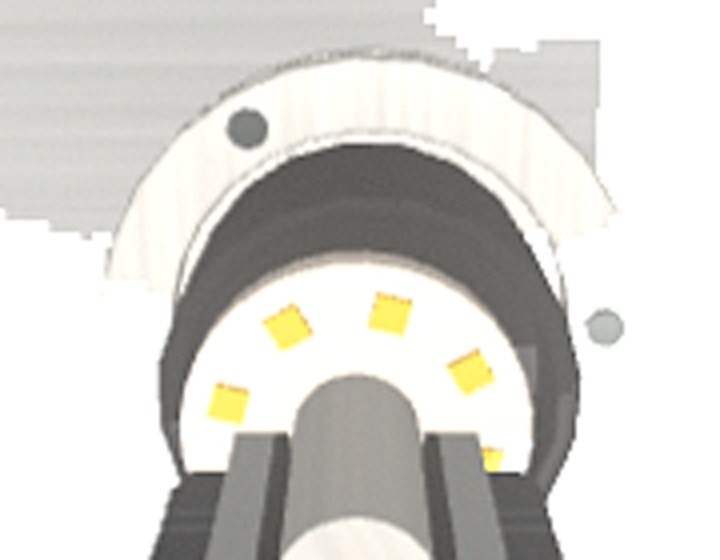

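```bash
python3 - <<'E'
from cf import *
im=cv2.imread("pics/w11.png")[150:230,190:330].astype(int)
im=np.clip((im-10)*5,0,255).astype(np.uint8)
cv2.imwrite("pics/w11y.png",cv2.resize(im,None,fx=5.6,fy=5.6,interpolation=cv2.INTER_CUBIC))
E
```

```text
(no output)
```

View pics/w11y.png

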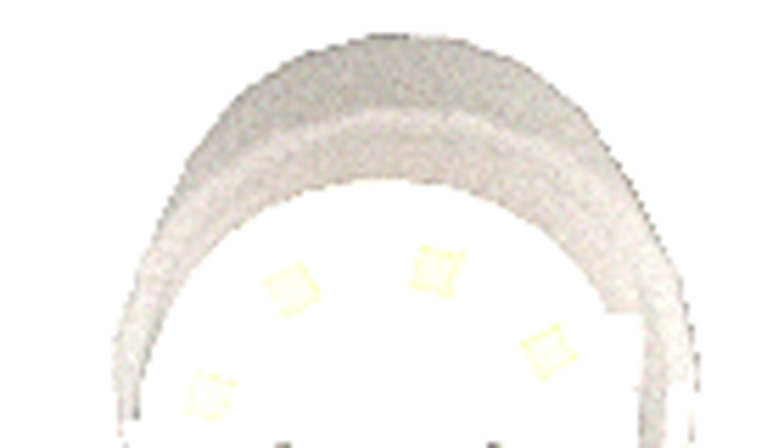

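```bash
python3 - <<'E'
from cf import *
o=manip.get_obs()
u=lambda L:[(x/5.6+190,y/5.6+150) for x,y in L]
rim=u([(408,107),(270,133),(550,143),(113,345),(697,355)])
disc=u([(390,178),(190,265),(270,207),(530,215),(600,290)])
for dz in(0,-.004):
  a,f=cfit("wrist",rim,.032,.05+dz,o,(.638,.245));b,g=cfit("wrist",disc,.025,.0531+dz,o,(.638,.245)); print(a.round(4),(f*1e3).round(1),b.round(4),(g*1e3).round(1),b-a)
E
```

```text
[0.638  0.2464] [ 0.   0.3 -0.1 -0.8 -0.6] [0.6373 0.2449] [-0.3  0.5 -0.3  0.2  0.1] [-0.00077182 -0.00156057]
[0.6388 0.2465] [-0.1  0.3 -0.1 -0.2 -0. ] [0.6382 0.2449] [-0.5  0.7 -0.3  0.2  0.3] [-0.00060289 -0.00156604]
```

Request:
{"api": "move_arm", "payload": {"claw": [0.1, 0.1, 0.1, 0.1, 0.1, 0.1, 0.1, 0.1], "dp": [[0.008, 0.0035, 0], [0, 0, 0], [0, 0, 0.02], [0, 0, 0.02], [0, 0, 0.02], [0, 0, 0.01], [0, 0, 0], [0, 0, 0]], "turn": [[0, 0, 0], [0, 0, 0], [0, 0, 0], [0, 0, 0], [0, 0, 0], [0, 0, 0], [0, 0, 0], [0, 0, 0]]}}

```text
clock: 12.05
position: [0.6409, 0.2485, 0.062]
ee_rot: [0.707, 0.707, -0.0, -0.0]
ft_force: [-0.3, 0.3, -1.5]
grip_width: 0.196
```

```bash
python3 - <<'E'
from h import *
o,im=snap("wrist","w12.png"); print(o["position"],o["ft_force"],o["grip_width"])
im=im[120:260,170:350]
cv2.imwrite("pics/w12z.png",cv2.resize(cv2.convertScaleAbs(im,alpha=1.5,beta=20),None,fx=4,fy=4,interpolation=cv2.INTER_CUBIC))
E
```

```text
[0.640878   0.24845347 0.06199465] [-0.25010912  0.26157541 -1.47626458] 0.19641971317868634
```

View pics/w12z.png

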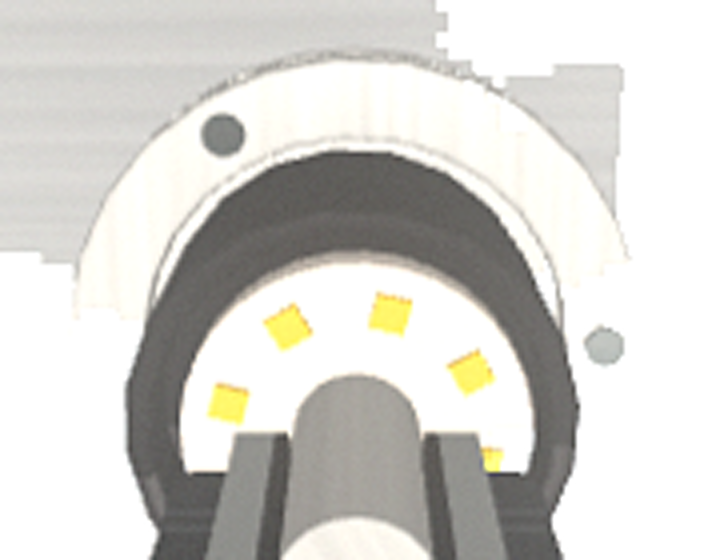

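Request:
{"api": "move_arm", "payload": {"claw": [0.1, 0.1, 0.1, 0.1], "dp": [[0, 0, 0.01], [0, 0, 0.008], [0, 0, 0], [0, 0, 0]], "turn": [[0, 0, 0], [0, 0, 0], [0, 0, 0], [0, 0, 0]]}}

```text
clock: 12.43
position: [0.6414, 0.2487, 0.0599]
ee_rot: [0.707, 0.707, 0.001, 0.0]
ft_force: [-2.1, -0.5, 7.2]
grip_width: 0.198
```

Request:
{"api": "move_arm", "payload": {"claw": [0.5, 0.5, 1, 1, 1, 1, 1, 1], "dp": [[0, 0, 0], [0, 0, 0], [0, 0, -0.03], [0, 0, -0.1], [0, 0, -0.18], [0, 0, -0.18], [0, 0, -0.18], [0, 0, -0.18]], "turn": [[0, 0, 0], [0, 0, 0], [0, 0, 0], [0, 0, 0], [0, 0, 0], [0, 0, 0], [0, 0, 0], [0, 0, 0]]}}

```text
clock: 13.1
position: [0.6408, 0.2483, 0.2309]
ee_rot: [0.707, 0.707, 0.0, 0.0]
ft_force: [1.2, -0.4, 0.7]
grip_width: 1.002
```

Request:
{"api": "move_arm", "payload": {"claw": [1, 1, 1], "dp": [[0, 0, 0], [0, 0, 0], [0, 0, 0]], "turn": [[0, 0, 0], [0, 0, 0], [0, 0, 0]]}}

```text
clock: 13.35
position: [0.6409, 0.2485, 0.2285]
ee_rot: [0.707, 0.707, 0.0, -0.0]
ft_force: [-0.9, -0.7, 0.0]
grip_width: 1.0
```

```bash
python3 - <<'E'
import h
from h import *
o,im=snap("wrist","w13.png"); print(o["position"],o["ft_force"],o["joint_pos"].round(2))
it=[];h.CAP=100
for k,c in [("nest",[(.048,.014)]),("hous",[(.032,.05)]),("disc",[(.025,.044)]),("post",[(.009,.086)])]:
  v,s=fit("wrist",im,o,(.638,.246),c,.005); print(k,v.round(4),s)
  it.append((v,c))
overlay("wrist",im,o,it,"w13o.png")
x,y=258,165
a=np.hstack([cv2.resize(q[y-45:y+45,x-45:x+45],None,fx=4.4,fy=4.4,interpolation=cv2.INTER_CUBIC) for q in(im,cv2.imread("pics/w13o.png"))])
cv2.imwrite("pics/w13z.png",a)
E
```

```text
[0.64087948 0.24851755 0.22852979] [-0.89209077 -0.74353821  0.02407216] [-0.62  0.48  0.27  1.29 -0.12  1.39  1.21]
nest [0.6389 0.2465] [np.float64(25.31648470311501)]
hous [0.6357 0.2458] [np.float64(70.94795311408397)]
disc [0.6391 0.2467] [np.float64(95.84456830061524)]
post [0.6429 0.2434] [np.float64(41.55216594359196)]
```

View pics/w13z.png

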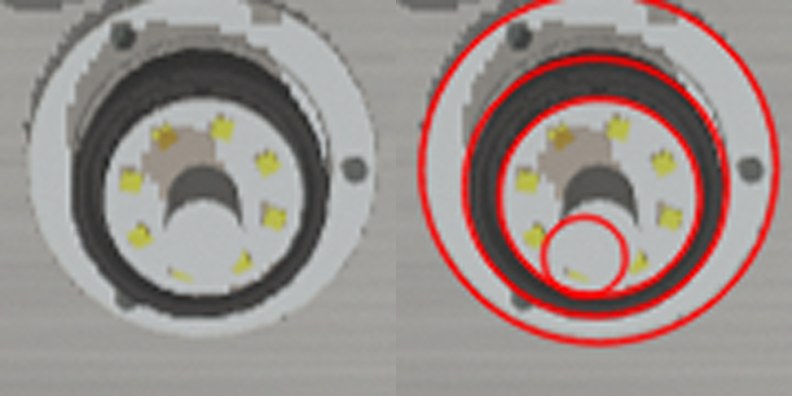

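Request:
{"api": "move_arm", "payload": {"claw": [1, 1, 1, 1, 1, 1, 1, 1], "dp": [[-0.1416, -0.1162, 0], [-0.1416, -0.1162, 0], [-0.1416, -0.1162, 0], [-0.1416, -0.1162, 0], [-0.1416, -0.1162, 0], [-0.1416, -0.1162, 0], [-0.1416, -0.1162, 0], [-0.1416, -0.1162, 0]], "turn": [[0, 0, 0], [0, 0, 0], [0, 0, 0], [0, 0, 0], [0, 0, 0], [0, 0, 0], [0, 0, 0], [0, 0, 0]]}}

```text
clock: 14.07
position: [0.4531, 0.0207, 0.2273]
ee_rot: [0.707, 0.707, -0.001, -0.001]
ft_force: [0.9, -0.7, -0.3]
grip_width: 0.998
```

Request:
{"api": "move_arm", "payload": {"claw": [1, 1, 1], "dp": [[0, 0, 0], [0, 0, 0], [0, 0, 0]], "turn": [[0, 0, 0], [0, 0, 0], [0, 0, 0]]}}

```text
clock: 14.32
position: [0.4549, 0.0225, 0.2282]
ee_rot: [0.707, 0.707, -0.0, -0.0]
ft_force: [0.8, 0.1, -0.1]
grip_width: 0.999
```

```bash
python3 - <<'E'
import h
from h import *
o,im=snap("wrist","w14.png"); print(o["position"],o["ft_force"],o["joint_pos"].round(2))
it=[];h.CAP=100
for k,c in [("top",[(.02,.05)]),("fl",[(.025,.006)]),("both",C["lens"])]:
  v,s=fit("wrist",im,o,(.455,.0215),c,.005); print(k,v.round(4),s)
it.append((v,c))
overlay("wrist",im,o,it,"w14o.png")
E
```

```text
[0.45494434 0.02245609 0.22815267] [ 0.81070977  0.05662725 -0.10769665] [-0.51 -0.06  0.35  1.91  0.02  1.29  1.4 ]
top [0.4552 0.0189] [np.float64(56.88651389759224)]
fl [0.461  0.0188] [np.float64(48.43979091067657)]
both [0.455  0.0189] [np.float64(56.745984365753735), np.float64(38.22678855147637)]
```

View pics/w14o.png

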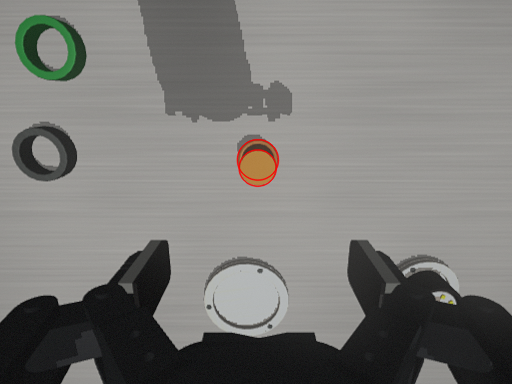

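Request:
{"api": "move_arm", "payload": {"claw": [1, 1, 1, 1, 1, 1, 0.8, 0.8], "dp": [[-0.009, 0, 0.1], [0, 0, 0.18], [0, 0, 0.18], [0, 0, 0.18], [0, 0, 0.18], [0, 0, 0.14], [0, 0, 0.07], [0, 0, 0.04]], "turn": [[0, 0, 0], [0, 0, 0], [0, 0, 0], [0, 0, 0], [0, 0, 0], [0, 0, 0], [0, 0, 0], [0, 0, 0]]}}

```text
clock: 15.03
position: [0.4537, 0.0207, 0.0118]
ee_rot: [0.706, 0.708, -0.002, -0.001]
ft_force: [0.3, 0.1, 0.7]
grip_width: 0.803
```

Request:
{"api": "move_arm", "payload": {"claw": [0.6, 0.5, 0.3, 0.3, 0.3, 0.3, 0.3, 0.3], "dp": [[0, 0, 0], [0, 0, 0], [0, 0, 0], [0, 0, 0], [0, 0, 0], [0, 0, 0], [0, 0, 0], [0, 0, 0]], "turn": [[0, 0, 0], [0, 0, 0], [0, 0, 0], [0, 0, 0], [0, 0, 0], [0, 0, 0], [0, 0, 0], [0, 0, 0]], "grip_force": 25}}

```text
clock: 15.7
position: [0.4557, 0.0204, 0.0154]
ee_rot: [0.707, 0.707, 0.001, 0.0]
ft_force: [-0.9, 0.7, 6.9]
grip_width: 0.458
```

```bash
python3 - <<'E'
from h import *
o,im=snap("wrist","w15.png"); print(o["position"],o["ft_force"],o["grip_width"])
E
```

```text
[0.45569162 0.02037579 0.0153878 ] [-0.86824902  0.67213444  6.88353607] 0.45771262554625636
```

View pics/w15.png

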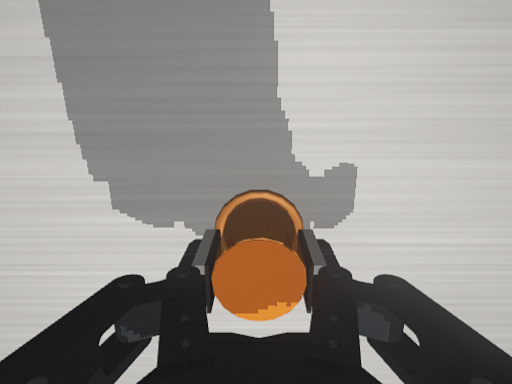

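Request:
{"api": "move_arm", "payload": {"claw": [0.3, 0.3, 0.3, 0.3, 0.3, 0.3, 0.3, 0.3], "dp": [[0, 0, -0.1], [0, 0, -0.2], [0, 0, -0.2], [0.1425, 0.1153, -0.025], [0.1425, 0.1153, 0], [0.1425, 0.1153, 0], [0.1425, 0.1153, 0], [0.1425, 0.1153, 0]], "turn": [[0, 0, 0], [0, 0, 0], [0, 0, 0], [0, 0, 0], [0, 0, 0], [0, 0, 0], [0, 0, 0], [0, 0, 0]]}}

```text
clock: 16.42
position: [0.5712, 0.1643, 0.1198]
ee_rot: [0.707, 0.707, 0.0, -0.0]
ft_force: [0.5, 0.3, 0.3]
grip_width: 0.458
```

Request:
{"api": "move_arm", "payload": {"claw": [0.3, 0.3, 0.3, 0.3, 0.3, 0.3], "dp": [[0.1425, 0.1153, 0], [0.1425, 0.1153, 0], [0.1425, 0.1153, 0], [0, 0, 0], [0, 0, 0], [0, 0, 0]], "turn": [[0, 0, 0], [0, 0, 0], [0, 0, 0], [0, 0, 0], [0, 0, 0], [0, 0, 0]]}}

```text
clock: 16.92
position: [0.6393, 0.2475, 0.1191]
ee_rot: [0.707, 0.707, -0.001, 0.0]
ft_force: [-0.6, -1.3, -0.8]
grip_width: 0.463
```

```bash
python3 - <<'E'
from h import *
o,im=snap("wrist","w16.png"); print(o["position"],o["ft_force"],o["grip_width"])
o,im=snap("scene","s16.png"); x,y=proj("scene",(.64,.246,.1)); x=int(x);y=int(y)
cv2.imwrite("pics/s16z.png",cv2.resize(im[y-50:y+60,x-70:x+70],None,fx=5,fy=5,interpolation=cv2.INTER_CUBIC))
E
```

```text
[0.63934831 0.24746449 0.11914961] [-0.57215157 -1.2741156  -0.75003522] 0.4625220396485958
```

View pics/w16.png

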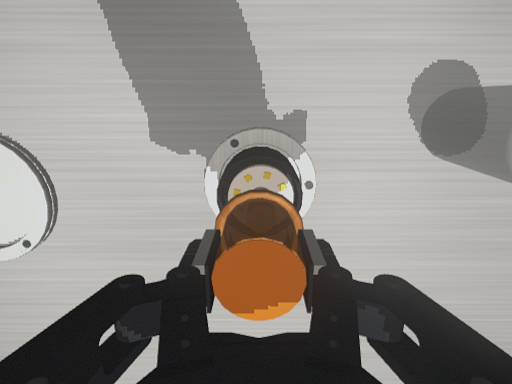

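View pics/s16z.png

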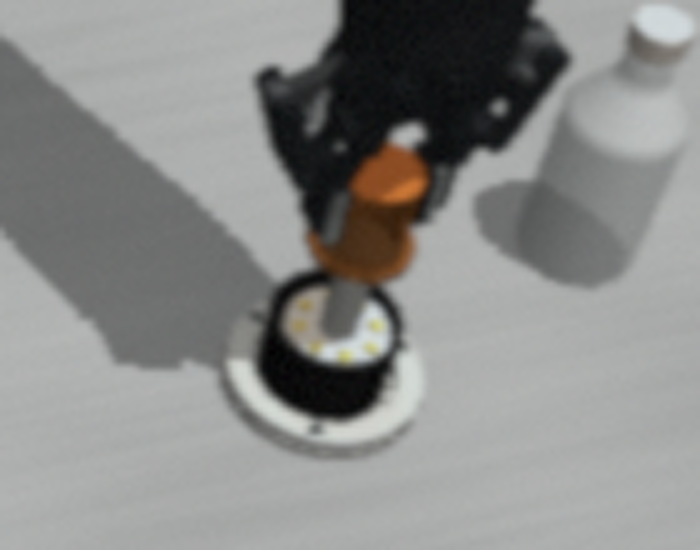

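Request:
{"api": "move_arm", "payload": {"claw": [0.3, 0.3, 0.3, 0.3, 0.3, 0.3, 0.3], "dp": [[0.005, 0.003, 0.03], [0, 0, 0.06], [0, 0, 0.06], [0, 0, 0.06], [0, 0, 0.03], [0, 0, 0], [0, 0, 0]], "turn": [[0, 0, 0], [0, 0, 0], [0, 0, 0], [0, 0, 0], [0, 0, 0], [0, 0, 0], [0, 0, 0]]}}

```text
clock: 17.6
position: [0.6399, 0.249, 0.0711]
ee_rot: [0.707, 0.707, -0.0, -0.0]
ft_force: [0.1, 0.3, -0.1]
grip_width: 0.455
```

```bash
python3 - <<'E'
from h import *
o,im=snap("wrist","w17.png"); print(o["position"],o["ft_force"],o["grip_width"])
im=im[120:260,170:350]
cv2.imwrite("pics/w17z.png",cv2.resize(cv2.convertScaleAbs(im,alpha=2,beta=20),None,fx=4,fy=4,interpolation=cv2.INTER_CUBIC))
E
```

```text
[0.63991055 0.24900309 0.07107019] [ 0.06791245  0.34163844 -0.14828651] 0.4547539053342976
```

View pics/w17z.png

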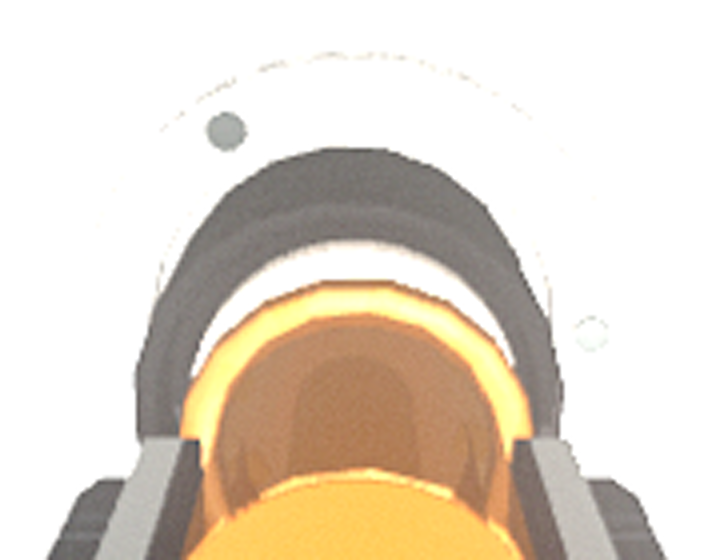

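```bash
python3 - <<'E'
from cf import *
o=manip.get_obs()
u=lambda L:[(x/4+170,y/4+120) for x,y in L]
rim=u([(345,203),(137,380),(561,385),(240,235),(450,235)])
hb=u([(352,240),(208,330),(270,265),(440,268),(500,335)])
fl=u([(355,282),(185,395),(265,310),(440,310),(530,405)])
for dz in(0,-.004):
  for n,p,r,z in(("rim",rim,.032,.05),("disc",hb,.025,.044),("fl bot",fl,.025,.0557),("fl top",fl,.025,.0617)):
    a,f=cfit("wrist",p,r,z+dz,o,(.638,.245)); print(dz,n,a.round(4),(f*1e3).round(1))
E
```

```text
0 rim [0.639  0.2465] [ 0.8 -0.9 -0.7 -0.1 -0.4]
0 disc [0.6388 0.2472] [ 0.6 -0.6 -0.1 -0.1 -0.5]
0 fl bot [0.6413 0.2476] [ 0.5  0.4 -0.3 -0.6  0.6]
0 fl top [0.6397 0.2476] [ 0.7 -0.1 -0.2 -0.5  0. ]
-0.004 rim [0.6398 0.2465] [ 0.6 -0.3 -0.1 -0.1 -0.5]
-0.004 disc [0.6397 0.2472] [ 0.5 -0.3 -0.1 -0.1 -0.3]
-0.004 fl bot [0.6424 0.2476] [ 0.3  0.8 -0.3 -0.7  1. ]
-0.004 fl top [0.6408 0.2476] [ 0.5  0.2 -0.2 -0.6  0.4]
```

Request:
{"api": "move_arm", "payload": {"claw": [0.3, 0.3, 0.3, 0.3, 0.3, 0.3, 0.3], "dp": [[-0.0055, -0.008, 0], [0, 0, 0], [0, 0, 0.015], [0, 0, 0.015], [0, 0, 0.008], [0, 0, 0], [0, 0, 0]], "turn": [[0, 0, 0], [0, 0, 0], [0, 0, 0], [0, 0, 0], [0, 0, 0], [0, 0, 0], [0, 0, 0]]}}

```text
clock: 18.23
position: [0.6385, 0.2481, 0.0639]
ee_rot: [0.707, 0.707, -0.0, -0.0]
ft_force: [-0.3, 0.0, -1.1]
grip_width: 0.456
```

```bash
python3 - <<'E'
from h import *
o,im=snap("wrist","w18.png"); print(o["position"],o["ft_force"],o["grip_width"])
im=im[120:260,170:350]
cv2.imwrite("pics/w18z.png",cv2.resize(cv2.convertScaleAbs(im,alpha=2,beta=20),None,fx=4,fy=4,interpolation=cv2.INTER_CUBIC))
E
```

```text
[0.63847427 0.2480833  0.06388001] [-0.25072709  0.00622436 -1.10281086] 0.456208118723887
```

View pics/w18z.png

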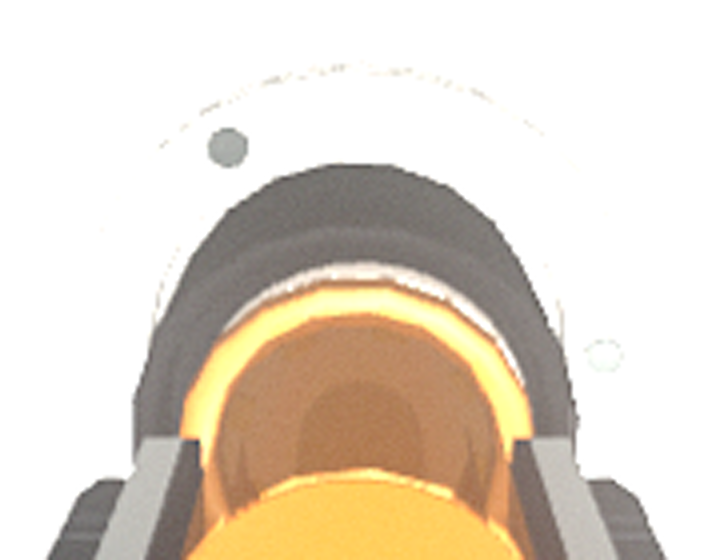

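Well centred over the pocket. Lower to seat.

Request:
{"api": "move_arm", "payload": {"claw": [0.3, 0.3, 0.3, 0.3, 0.3, 0.3], "dp": [[0, 0, 0.01], [0, 0, 0.01], [0, 0, 0.008], [0, 0, 0], [0, 0, 0], [0, 0, 0]], "turn": [[0, 0, 0], [0, 0, 0], [0, 0, 0], [0, 0, 0], [0, 0, 0], [0, 0, 0]]}}

```text
clock: 18.78
position: [0.6389, 0.2482, 0.0595]
ee_rot: [0.707, 0.707, 0.0, 0.0]
ft_force: [-3.3, -1.1, 7.5]
grip_width: 0.459
```

Request:
{"api": "move_arm", "payload": {"claw": [0.7, 0.7, 0.7, 1, 1, 1, 1, 1], "dp": [[0, 0, 0], [0, 0, 0], [0, 0, -0.03], [0, 0, -0.1], [0, 0, -0.18], [0, 0, -0.18], [0, 0, -0.18], [0, 0, -0.18]], "turn": [[0, 0, 0], [0, 0, 0], [0, 0, 0], [0, 0, 0], [0, 0, 0], [0, 0, 0], [0, 0, 0], [0, 0, 0]]}}

```text
clock: 19.45
position: [0.6383, 0.2479, 0.2306]
ee_rot: [0.707, 0.707, 0.0, 0.0]
ft_force: [0.8, 0.4, -0.6]
grip_width: 1.002
```

Request:
{"api": "move_arm", "payload": {"claw": [1, 1, 1], "dp": [[0, 0, 0], [0, 0, 0], [0, 0, 0]], "turn": [[0, 0, 0], [0, 0, 0], [0, 0, 0]]}}

```text
clock: 19.7
position: [0.6384, 0.248, 0.2283]
ee_rot: [0.707, 0.707, -0.0, -0.0]
ft_force: [-1.6, -0.1, -0.3]
grip_width: 1.001
```

```bash
python3 - <<'E'
import h
from h import *
o,im=snap("wrist","w19.png"); print(o["position"],o["ft_force"],o["joint_pos"].round(2))
it=[];h.CAP=100
for k,c in [("nest",[(.048,.014)]),("hous",[(.032,.05)]),("lens",[(.02,.094)])]:
  v,s=fit("wrist",im,o,(.638,.246),c,.005); print(k,v.round(4),s)
  it.append((v,c))
overlay("wrist",im,o,it,"w19o.png")
x,y=258,165
a=np.hstack([cv2.resize(q[y-50:y+50,x-50:x+50],None,fx=4,fy=4,interpolation=cv2.INTER_CUBIC) for q in(im,cv2.imread("pics/w19o.png"))])
cv2.imwrite("pics/w19z.png",a)
E
```

```text
[0.63840791 0.24803578 0.22827144] [-1.61749619 -0.14568913 -0.30540923] [-0.64  0.47  0.3   1.3  -0.14  1.39  1.22]
nest [0.6388 0.2465] [np.float64(25.625757188878445)]
hous [0.6351 0.2457] [np.float64(60.73885179607227)]
lens [0.638  0.2461] [np.float64(67.00320892658817)]
```

View pics/w19z.png

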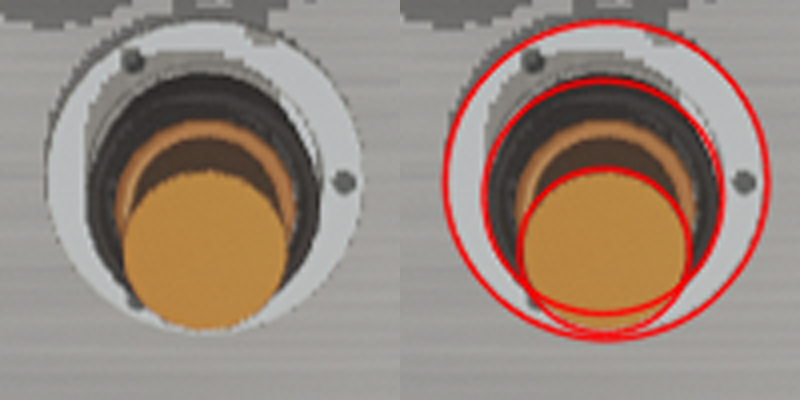

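Request:
{"api": "move_arm", "payload": {"claw": [1, 1, 1, 1, 1, 1, 1, 1], "dp": [[-0.171, -0.069, 0], [-0.171, -0.069, 0], [-0.171, -0.069, 0], [-0.171, -0.069, 0], [-0.171, -0.069, 0], [-0.171, -0.069, 0], [-0.171, -0.069, 0], [-0.171, -0.069, 0]], "turn": [[0, 0, 0], [0, 0, 0], [0, 0, 0], [0, 0, 0], [0, 0, 0], [0, 0, 0], [0, 0, 0], [0, 0, 0]]}}

```text
clock: 20.42
position: [0.5266, -0.027, 0.2272]
ee_rot: [0.707, 0.707, -0.001, -0.001]
ft_force: [-0.1, 0.1, 0.0]
grip_width: 1.002
```

Request:
{"api": "move_arm", "payload": {"claw": [1, 1, 1, 1, 1, 1, 1, 1], "dp": [[-0.171, -0.069, 0], [-0.171, -0.069, 0], [-0.171, -0.069, 0], [-0.171, -0.069, 0], [-0.171, -0.069, 0], [-0.171, -0.069, 0], [0, 0, 0], [0, 0, 0]], "turn": [[0, 0, 0], [0, 0, 0], [0, 0, 0], [0, 0, 0], [0, 0, 0], [0, 0, 0], [0, 0, 0], [0, 0, 0]]}}

```text
clock: 21.08
position: [0.4439, -0.2324, 0.2275]
ee_rot: [0.709, 0.706, -0.001, -0.001]
ft_force: [1.1, 1.1, 1.0]
grip_width: 0.998
```

Request:
{"api": "move_arm", "payload": {"claw": [1, 1], "dp": [[0, 0, 0], [0, 0, 0]], "turn": [[0, 0, 0], [0, 0, 0]]}}

```text
clock: 21.25
position: [0.4458, -0.2293, 0.2278]
ee_rot: [0.706, 0.708, -0.0, -0.001]
ft_force: [-0.7, -0.0, 0.1]
grip_width: 1.0
```

```bash
python3 - <<'E'
import h
from h import *
o,im=snap("wrist","w20.png"); print(o["position"],o["ft_force"],o["joint_pos"].round(2))
it=[];h.CAP=100
for c in [[(.032,.022)],[(.023,.022)],C["bezel"]]:
  v,s=fit("wrist",im,o,(.445,-.2315),c,.005); print(v.round(4),s)
it.append((v,c))
overlay("wrist",im,o,it,"w20o.png")
E
```

```text
[ 0.44576302 -0.22929892  0.22782194] [-0.71963258 -0.0235015   0.08772812] [-0.2   0.05  0.6   1.81 -0.03  1.29  1.99]
[ 0.4446 -0.2348] [np.float64(46.43035270043514)]
[ 0.4465 -0.2342] [np.float64(34.149268366634615)]
[ 0.4456 -0.2345] [np.float64(42.7280916326871), np.float64(30.507047450623446)]
```

View pics/w20o.png

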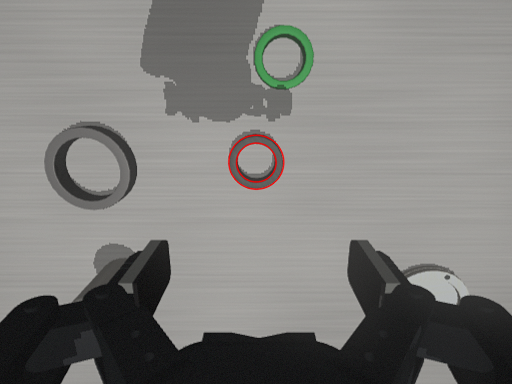

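Request:
{"api": "move_arm", "payload": {"claw": [1, 1, 1, 1, 1, 1, 1, 1], "dp": [[-0.017, 0, 0.11], [0, 0, 0.19], [0, 0, 0.19], [0, 0, 0.19], [0, 0, 0.18], [0, 0, 0.14], [0, 0, 0.07], [0, 0, 0.03]], "turn": [[0, 0, 0], [0, 0, 0], [0, 0, 0], [0, 0, 0], [0, 0, 0], [0, 0, 0], [0, 0, 0], [0, 0, 0]]}}

```text
clock: 21.97
position: [0.4441, -0.2324, 0.0057]
ee_rot: [0.706, 0.708, -0.001, -0.002]
ft_force: [0.3, 0.6, 0.8]
grip_width: 0.997
```

Request:
{"api": "move_arm", "payload": {"claw": [1, 1], "dp": [[0, 0, 0.02], [0, 0, 0]], "turn": [[0, 0, 0], [0, 0, 0]]}}

```text
clock: 22.13
position: [0.4458, -0.2337, 0.0045]
ee_rot: [0.707, 0.707, 0.0, -0.0]
ft_force: [-0.2, 0.9, 0.2]
grip_width: 1.002
```

```bash
python3 - <<'E'
from h import *
o,im=snap("wrist","w21.png"); print(o["position"],o["ft_force"],o["grip_width"])
E
```

```text
[ 0.44578606 -0.23367733  0.00445223] [-0.24582233  0.87962557  0.20402839] 1.0016506058164574
```

View pics/w21.png

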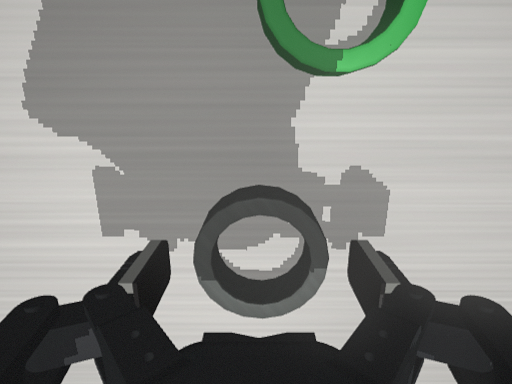

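Request:
{"api": "move_arm", "payload": {"claw": [0.85, 0.7, 0.5, 0.5, 0.5, 0.5, 0.5, 0.5], "dp": [[0, 0, 0], [0, 0, 0.01], [0, 0, 0], [0, 0, 0], [0, 0, 0], [0, 0, 0], [0, 0, 0], [0, 0, 0]], "turn": [[0, 0, 0], [0, 0, 0], [0, 0, 0], [0, 0, 0], [0, 0, 0], [0, 0, 0], [0, 0, 0], [0, 0, 0]], "grip_force": 40}}

```text
clock: 22.85
position: [0.4464, -0.2343, 0.0035]
ee_rot: [0.707, 0.707, 0.001, 0.001]
ft_force: [-0.3, -0.0, 5.5]
grip_width: 0.72
```

```bash
python3 - <<'E'
from h import *
o,im=snap("wrist","w22.png"); print(o["position"],o["ft_force"],o["grip_width"])
E
```

```text
[ 0.44639964 -0.23426017  0.00353025] [-0.33955104 -0.04469453  5.53881334] 0.7197718004610194
```

View pics/w22.png

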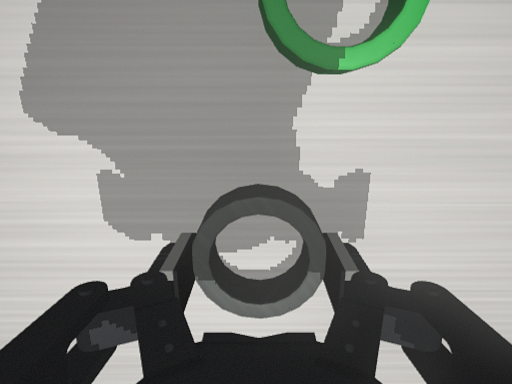

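Request:
{"api": "move_arm", "payload": {"claw": [0.5, 0.5, 0.5, 0.5, 0.5, 0.5, 0.5, 0.5], "dp": [[0, 0, -0.08], [0, 0, -0.17], [0, 0, -0.18], [0.1854, 0.0741, -0.11], [0.1854, 0.0741, 0], [0.1854, 0.0741, 0], [0.1854, 0.0741, 0], [0.1854, 0.0741, 0]], "turn": [[0, 0, 0], [0, 0, 0], [0, 0, 0], [0, 0, 0], [0, 0, 0], [0, 0, 0], [0, 0, 0], [0, 0, 0]]}}

```text
clock: 23.57
position: [0.5189, -0.0499, 0.1095]
ee_rot: [0.707, 0.707, 0.001, 0.0]
ft_force: [1.5, -0.9, -1.8]
grip_width: 0.719
```

Request:
{"api": "move_arm", "payload": {"claw": [0.5, 0.5, 0.5, 0.5, 0.5, 0.5, 0.5, 0.5], "dp": [[0.1854, 0.0741, 0], [0.1854, 0.0741, 0], [0.1854, 0.0741, 0], [0.1854, 0.0741, 0], [0.1854, 0.0741, 0], [0.1854, 0.0741, 0], [0.16, 0.06, 0], [0, 0, 0]], "turn": [[0, 0, 0], [0, 0, 0], [0, 0, 0], [0, 0, 0], [0, 0, 0], [0, 0, 0], [0, 0, 0], [0, 0, 0]]}}

```text
clock: 24.23
position: [0.6192, 0.2121, 0.1084]
ee_rot: [0.704, 0.71, 0.002, -0.001]
ft_force: [-1.5, 1.8, -1.4]
grip_width: 0.718
```

Request:
{"api": "move_arm", "payload": {"claw": [0.5, 0.5, 0.5], "dp": [[0, 0, 0], [0, 0, 0], [0, 0, 0]], "turn": [[0, 0, 0], [0, 0, 0], [0, 0, 0]]}}

```text
clock: 24.48
position: [0.6192, 0.2008, 0.1089]
ee_rot: [0.708, 0.706, -0.0, 0.0]
ft_force: [-0.5, -1.1, -1.1]
grip_width: 0.717
```

```bash
python3 - <<'E'
from h import *
o,im=snap("wrist","w23.png"); print(o["position"],o["ft_force"],o["grip_width"])
E
```

```text
[0.61920365 0.20081922 0.10887929] [-0.54643237 -1.11189119 -1.09092805] 0.7173621701123418
```

View pics/w23.png

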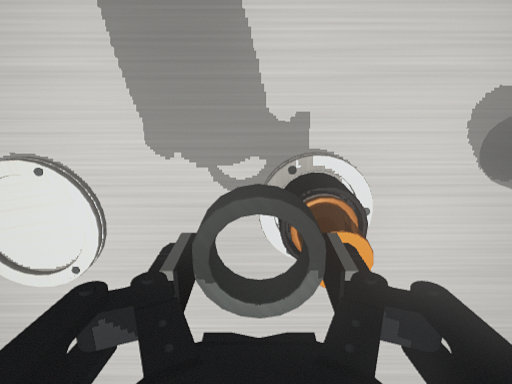

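Request:
{"api": "move_arm", "payload": {"claw": [0.5, 0.5, 0.5, 0.5, 0.5, 0.5], "dp": [[0.08, 0.033, 0], [0.08, 0.033, 0], [0.076, 0.033, 0], [0, 0, 0], [0, 0, 0], [0, 0, 0]], "turn": [[0, 0, 0], [0, 0, 0], [0, 0, 0], [0, 0, 0], [0, 0, 0], [0, 0, 0]]}}

```text
clock: 25.03
position: [0.639, 0.2481, 0.1087]
ee_rot: [0.708, 0.707, -0.0, 0.0]
ft_force: [-0.3, -0.8, -1.3]
grip_width: 0.716
```

```bash
python3 - <<'E'
from h import *
o,im=snap("wrist","w24.png"); print(o["position"],o["ft_force"],o["grip_width"])
im=im[160:340,140:380]
cv2.imwrite("pics/w24z.png",cv2.resize(cv2.convertScaleAbs(im,alpha=1.6,beta=20),None,fx=3.3,fy=3.3,interpolation=cv2.INTER_CUBIC))
o,im=snap("scene","s24.png"); x,y=proj("scene",(.64,.246,.1)); x=int(x);y=int(y)
cv2.imwrite("pics/s24z.png",cv2.resize(im[y-50:y+60,x-70:x+70],None,fx=5,fy=5,interpolation=cv2.INTER_CUBIC))
E
```

```text
[0.63900327 0.24807597 0.10872266] [-0.34941391 -0.82033103 -1.26174456] 0.7157074857580885
```

View pics/w24z.png

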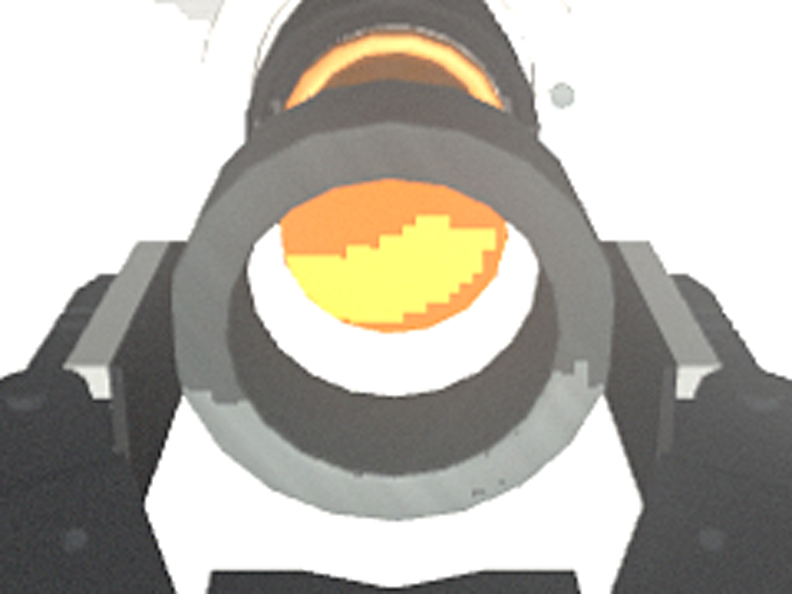

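View pics/s24z.png

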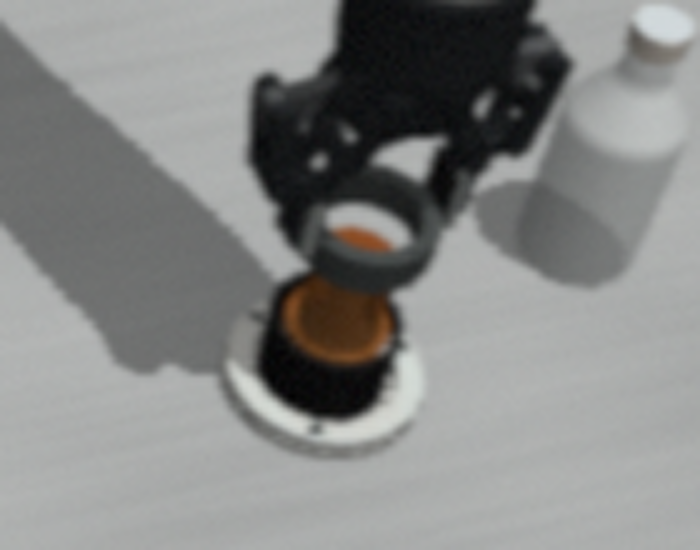

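```bash
python3 - <<'E'
from cf import *
o=manip.get_obs()
u=lambda L:[(x/3.3+140,y/3.3+160) for x,y in L]
bz=u([(393,396),(253,300),(535,300),(310,372),(475,372)])
ln=u([(393,331),(310,304),(475,300),(281,230),(507,228)])
tp=u([(393,121),(175,300),(613,300),(395,520)])
for dz in(0,-.004):
  for n,p,r,z in(("bez",bz,.023,.1052),("lens",ln,.02,.094),("beztop",tp,.032,.1272)):
    a,f=cfit("wrist",p,r,z+dz,o,(.638,.247)); print(dz,n,a.round(4),(f*1e3).round(1))
E
```

```text
0 bez [0.6392 0.2468] [-0.   0.3  0.4  0.  -0.2]
0 lens [0.6367 0.2466] [-0.2  0.5 -0.2 -1.  -0.6]
0 beztop [0.6379 0.2468] [-0.8 -1.5 -1.5 -1.3]
-0.004 bez [0.642  0.2468] [-0.2  0.8  0.9  0.  -0.2]
-0.004 lens [0.6392 0.2466] [-0.3  0.5 -0.1 -0.5 -0.1]
-0.004 beztop [0.64   0.2468] [ 0.1 -0.6 -0.6 -0.1]
```

Request:
{"api": "move_arm", "payload": {"claw": [0.5, 0.5, 0.5, 0.5, 0.5], "dp": [[0, -0.0075, 0.02], [0, 0, 0.02], [0, 0, 0.006], [0, 0, 0], [0, 0, 0]], "turn": [[0, 0, 0], [0, 0, 0], [0, 0, 0], [0, 0, 0], [0, 0, 0]]}}

```text
clock: 25.55
position: [0.6373, 0.2497, 0.0992]
ee_rot: [0.707, 0.707, -0.0, -0.0]
ft_force: [-1.0, -0.1, 0.0]
grip_width: 0.719
```

```bash
python3 - <<'E'
from h import *
o,im=snap("wrist","w25.png"); print(o["position"],o["ft_force"],o["grip_width"])
im=im[160:340,140:380]
cv2.imwrite("pics/w25z.png",cv2.resize(cv2.convertScaleAbs(im,alpha=1.6,beta=20),None,fx=3.3,fy=3.3,interpolation=cv2.INTER_CUBIC))
E
```

```text
[0.63730678 0.24968348 0.09920758] [-0.96522145 -0.10337427  0.02426448] 0.7188071893667841
```

View pics/w25z.png

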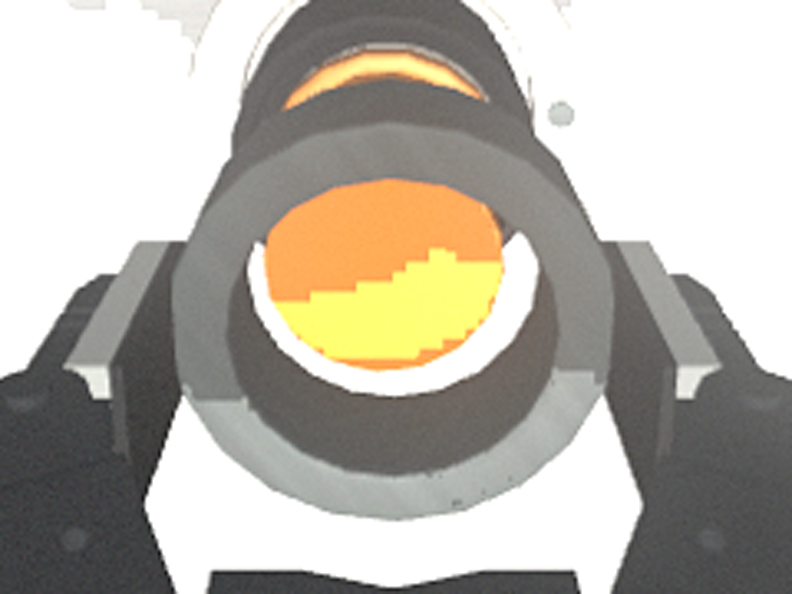

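```bash
python3 - <<'E'
from cf import *
o=manip.get_obs()
u=lambda L:[(x/3.3+140,y/3.3+160) for x,y in L]
bz=u([(393,396),(253,300),(535,300),(310,372),(475,372)])
ln=u([(388,370),(302,338),(470,338),(265,260),(504,250)])
for dz in(0,-.004,-.006):
  for n,p,r,z in(("bez",bz,.023,.0957),("lens",ln,.02,.094)):
    a,f=cfit("wrist",p,r,z+dz,o,(.638,.247)); print(dz,n,a.round(4),(f*1e3).round(1))
E
```

```text
0 bez [0.6376 0.2484] [-0.   0.3  0.4  0.  -0.2]
0 lens [0.6366 0.247 ] [ 0.2 -0.3 -0.1 -0.6 -0.8]
-0.004 bez [0.6405 0.2484] [-0.2  0.8  0.9  0.  -0.2]
-0.004 lens [0.6392 0.247 ] [ 0.1 -0.2 -0.  -0.1 -0.2]
-0.006 bez [0.6419 0.2484] [-0.3  1.   1.1  0.  -0.2]
-0.006 lens [0.6405 0.247 ] [ 0.1 -0.1  0.   0.2  0.1]
```

Offset: x +1.2 mm, y +1.4 mm. Correct, then look again.

Request:
{"api": "move_arm", "payload": {"claw": [0.5, 0.5, 0.5, 0.5], "dp": [[-0.007, -0.006, 0], [0, 0, 0.005], [0, 0, 0], [0, 0, 0]], "turn": [[0, 0, 0], [0, 0, 0], [0, 0, 0], [0, 0, 0]]}}

```text
clock: 25.93
position: [0.6362, 0.2484, 0.0984]
ee_rot: [0.707, 0.707, 0.0, -0.0]
ft_force: [-0.4, -0.0, -0.6]
grip_width: 0.722
```

```bash
python3 - <<'E'
from h import *
o,im=snap("wrist","w26.png"); print(o["position"],o["ft_force"],o["grip_width"])
im=im[160:340,140:380]
cv2.imwrite("pics/w26z.png",cv2.resize(cv2.convertScaleAbs(im,alpha=1.6,beta=20),None,fx=3.3,fy=3.3,interpolation=cv2.INTER_CUBIC))
E
```

```text
[0.63621557 0.24837861 0.09840304] [-0.35540431 -0.0428211  -0.58516837] 0.7219310976248137
```

View pics/w26z.png

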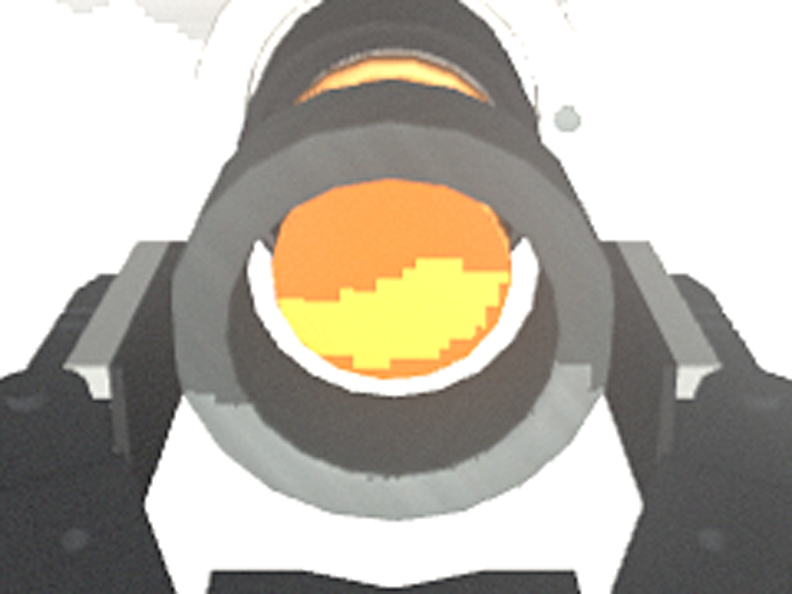

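Request:
{"api": "move_arm", "payload": {"claw": [0.5, 0.5, 0.5, 0.5, 0.5, 0.5], "dp": [[0, 0, 0.015], [0, 0, 0.015], [0, 0, 0.02], [0, 0, 0.02], [0, 0, 0], [0, 0, 0]], "turn": [[0, 0, 0], [0, 0, 0], [0, 0, 0], [0, 0, 0], [0, 0, 0], [0, 0, 0]]}}

```text
clock: 26.48
position: [0.636, 0.2483, 0.0839]
ee_rot: [0.707, 0.707, -0.0, -0.0]
ft_force: [-0.3, -0.2, -0.9]
grip_width: 0.715
```

```bash
python3 - <<'E'
from h import *
o,im=snap("wrist","w27.png"); print(o["position"],o["ft_force"],o["grip_width"])
im=im[160:340,140:380]
cv2.imwrite("pics/w27z.png",cv2.resize(cv2.convertScaleAbs(im,alpha=1.6,beta=20),None,fx=3.3,fy=3.3,interpolation=cv2.INTER_CUBIC))
E
```

```text
[0.63598378 0.24830288 0.08392268] [-0.33335357 -0.15883926 -0.90118073] 0.7149659029038158
```

View pics/w27z.png

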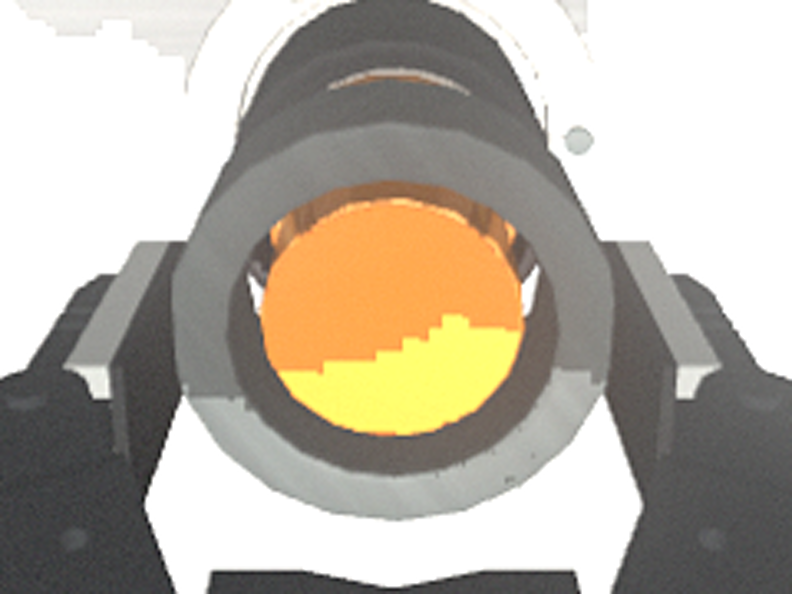

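Request:
{"api": "move_arm", "payload": {"claw": [0.5, 0.5, 0.5, 0.5, 0.5, 0.5, 0.5, 0.5], "dp": [[0, 0, 0.02], [0, 0, 0.025], [0, 0, 0.025], [0, 0, 0.025], [0, 0, 0.025], [0, 0, 0.015], [0, 0, 0], [0, 0, 0]], "turn": [[0, 0, 0], [0, 0, 0], [0, 0, 0], [0, 0, 0], [0, 0, 0], [0, 0, 0], [0, 0, 0], [0, 0, 0]]}}

```text
clock: 27.2
position: [0.6362, 0.2483, 0.0572]
ee_rot: [0.707, 0.707, -0.0, -0.0]
ft_force: [0.2, -0.5, -1.2]
grip_width: 0.717
```

Request:
{"api": "move_arm", "payload": {"claw": [0.5, 0.5, 0.5, 0.5], "dp": [[0, 0, 0.008], [0, 0, 0.005], [0, 0, 0], [0, 0, 0]], "turn": [[0, 0, 0], [0, 0, 0], [0, 0, 0], [0, 0, 0]]}}

```text
clock: 27.53
position: [0.6362, 0.2484, 0.0549]
ee_rot: [0.707, 0.707, 0.0, -0.0]
ft_force: [0.9, -0.4, -1.5]
grip_width: 0.719
```

Request:
{"api": "move_arm", "payload": {"claw": [0.5, 0.5, 0.5, 0.5], "dp": [[0, 0, 0.007], [0, 0, 0.005], [0, 0, 0], [0, 0, 0]], "turn": [[0, 0, 0], [0, 0, 0], [0, 0, 0], [0, 0, 0]]}}

```text
clock: 27.87
position: [0.6366, 0.2485, 0.0537]
ee_rot: [0.707, 0.707, 0.001, 0.0]
ft_force: [-3.8, -1.3, 8.8]
grip_width: 0.718
```

```bash
python3 - <<'E'
from h import *
o,im=snap("wrist","w28.png"); print(o["position"],o["ft_force"],o["grip_width"])
im=im[160:340,140:380]
cv2.imwrite("pics/w28z.png",cv2.resize(cv2.convertScaleAbs(im,alpha=1.6,beta=20),None,fx=3.3,fy=3.3,interpolation=cv2.INTER_CUBIC))
E
```

```text
[0.63657302 0.24850014 0.05368607] [-3.81405285 -1.29296105  8.80651982] 0.7181465290439687
```

View pics/w28z.png

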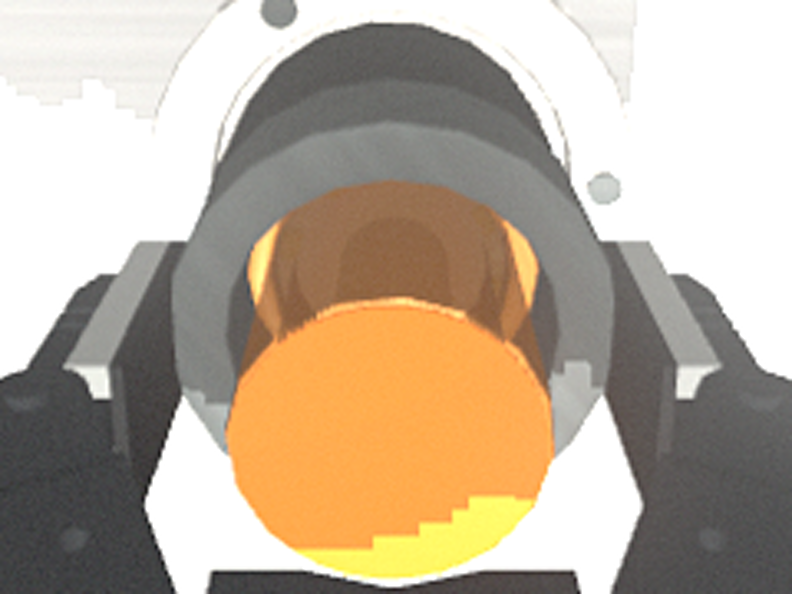

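Request:
{"api": "move_arm", "payload": {"claw": [0.8, 0.9, 1, 1, 1, 1, 1, 1], "dp": [[0, 0, -0.003], [0, 0, 0], [0, 0, 0], [0, 0, -0.05], [0, 0, -0.12], [0, 0, -0.18], [0, 0, -0.18], [0, 0, -0.18]], "turn": [[0, 0, 0], [0, 0, 0], [0, 0, 0], [0, 0, 0], [0, 0, 0], [0, 0, 0], [0, 0, 0], [0, 0, 0]]}}

```text
clock: 28.58
position: [0.636, 0.2481, 0.1973]
ee_rot: [0.707, 0.707, 0.0, 0.0]
ft_force: [0.9, 0.7, 0.3]
grip_width: 1.0
```

Request:
{"api": "move_arm", "payload": {"claw": [1, 1, 1, 1, 1], "dp": [[0, 0, -0.15], [0, 0, -0.05], [0, 0, 0], [0, 0, 0], [0, 0, 0]], "turn": [[0, 0, 0], [0, 0, 0], [0, 0, 0], [0, 0, 0], [0, 0, 0]]}}

```text
clock: 29.0
position: [0.6356, 0.2482, 0.2334]
ee_rot: [0.707, 0.707, -0.001, -0.0]
ft_force: [-0.3, -0.1, -0.7]
grip_width: 1.003
```

```bash
python3 - <<'E'
import h
from h import *
o,im=snap("wrist","w29.png"); print(o["position"],o["ft_force"],o["grip_width"])
it=[];h.CAP=100
for k,c in [("nest",[(.048,.014)]),("bez",[(.032,.072)]),("lens",[(.02,.094)])]:
  v,s=fit("wrist",im,o,(.638,.246),c,.005); print(k,v.round(4),s)
  it.append((v,c))
overlay("wrist",im,o,it,"w29o.png")
x,y=proj("wrist",(.638,.246,.06),o);x=int(x);y=int(y)
a=np.hstack([cv2.resize(q[y-50:y+50,x-50:x+50],None,fx=4,fy=4,interpolation=cv2.INTER_CUBIC) for q in(im,cv2.imread("pics/w29o.png"))])
cv2.imwrite("pics/w29z.png",a)
o,im=snap("scene","s29.png"); x,y=proj("scene",(.64,.246,.05)); x=int(x);y=int(y)
cv2.imwrite("pics/s29z.png",cv2.resize(im[y-45:y+45,x-60:x+60],None,fx=6,fy=6,interpolation=cv2.INTER_CUBIC))
o,im=snap("top","t29.png")
E
```

```text
[0.63555371 0.24824669 0.23343979] [-0.34767    -0.05985863 -0.73253562] 1.002782639005006
nest [0.6385 0.2463] [np.float64(27.79125133581845)]
bez [0.6348 0.2465] [np.float64(51.2799575242163)]
lens [0.6387 0.2463] [np.float64(62.9259664117346)]
```

View pics/w29z.png

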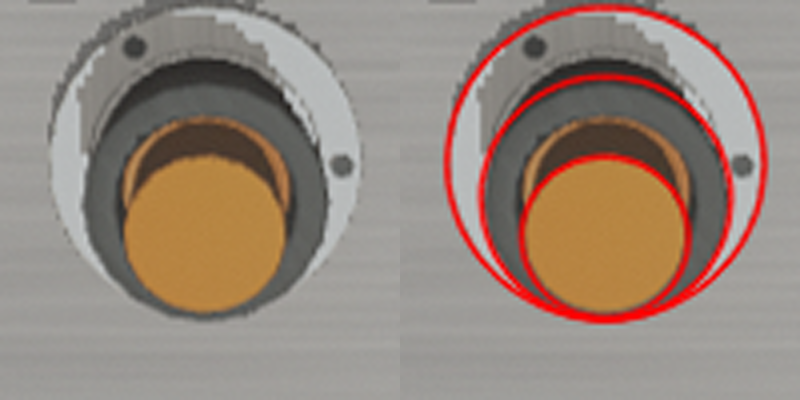

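View pics/s29z.png

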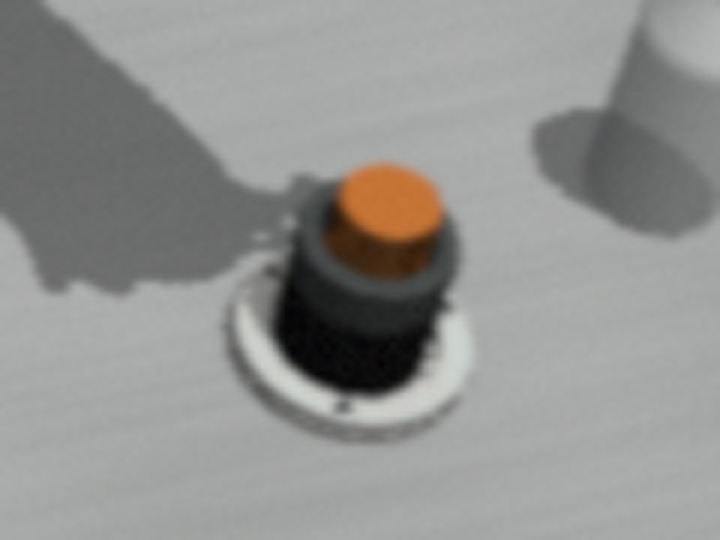

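View pics/t29.png

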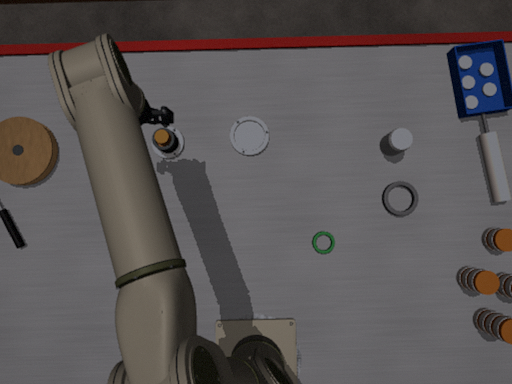

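View pics/s29.png

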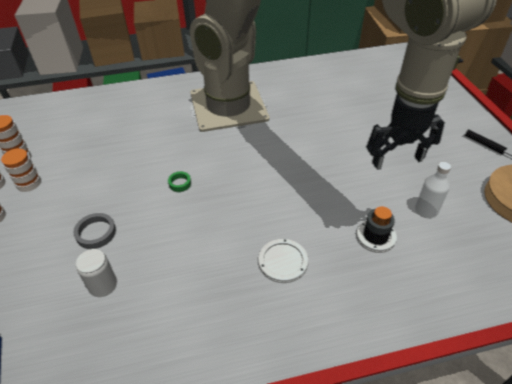

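```bash
python3 - <<'E'
from cf import *
o=manip.get_obs()
x,y=proj("wrist",(.638,.246,.06),o);x=int(x)-50;y=int(y)-50
u=lambda L:[(a/4+x,b/4+y) for a,b in L]
for z in(.066,.07,.072,.074):
  print(z,*[q.round(4) for q in cfit("wrist",u([(205,80),(85,200),(328,200),(205,320),(120,115),(290,115)]),.032,z,o,(.638,.246))],*[q.round(4) for q in cfit("wrist",u([(205,117),(122,190),(292,190),(145,140),(265,137)]),.023,z,o,(.638,.246))])
E
python3 - <<'E'
import cv2
im=cv2.imread("pics/w29.png")[110:230,200:320]
cv2.imwrite("pics/w29zz.png",cv2.resize(im,None,fx=5,fy=5,interpolation=cv2.INTER_CUBIC))
E
```

```text
0.066 [0.6374 0.2469] [ 0.0003 -0.0004 -0.0001  0.0001  0.0001 -0.0003] [0.6374 0.2472] [-0.0001 -0.0006 -0.0005  0.0002  0.0002]
0.07 [0.6366 0.2469] [ 0.0001 -0.0008 -0.0005 -0.0005 -0.0002 -0.0005] [0.6369 0.2472] [-0.     -0.0008 -0.0007  0.0002  0.0002]
0.072 [0.6362 0.2469] [-0.     -0.001  -0.0007 -0.0008 -0.0003 -0.0007] [0.6366 0.2472] [ 0.     -0.0009 -0.0008  0.0002  0.0002]
0.074 [0.6359 0.2469] [-0.0001 -0.0012 -0.0009 -0.0011 -0.0004 -0.0008] [0.6363 0.2472] [ 0.0001 -0.001  -0.0009  0.0002  0.0002]
```

View pics/w29zz.png

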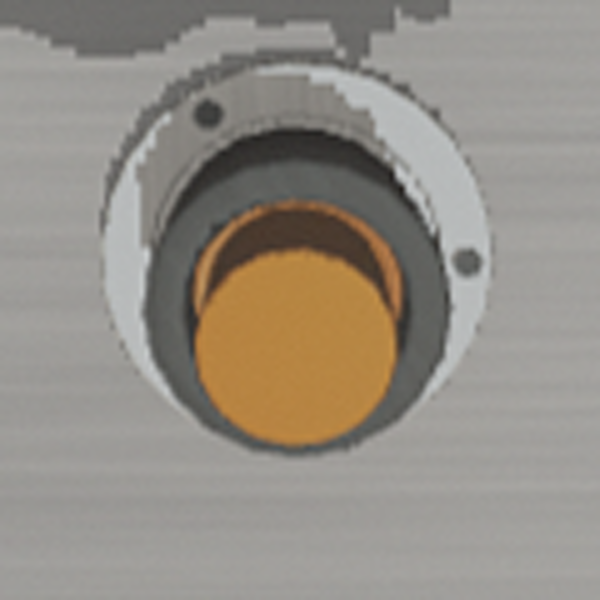

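```bash
python3 - <<'E'
from workcell import manip
o=manip.get_obs();print(o["clock"],o["ft_force"],o["grip_width"]); print(manip.hand_in())
E
```

```text
29.15 [-0.71859535 -0.50631265  0.40565797] 0.9983135837683512
the job is handed in; nothing more can be done
None
```

The lamp is assembled in the smaller nest in the order asked: housing, LED board, amber lens, dark steel bezel. I handed it in at 29.15 s, with the gripper open and about 14 cm above the lamp. The hand-in reports no verdict.

**Seating:** every part made contact at the height expected for fully home, within about 0.5 mm, with at most 9 N of measured force.

| Part | TCP height at contact | Expected |
|---|---|---|
| Housing | 20.7 mm | 20.5 mm |
| Board | 59.9 mm | 60 mm |
| Lens | 59.5 mm | 59.4 mm |
| Bezel | 53.7 mm | 53.5 mm |

**Final pictures:** the scene, top and wrist views show the stack upright and level. The wide nest is empty, and the tape roll, bottle, can and green ring appear unmoved.

**Checks that disagreed:**
- **Camera bias:** up close, the wrist camera read about 1.5–2 mm off sideways and 4 mm off in depth. I aligned each part to the one below it in the same close-up picture instead.
- **Bezel centring:** the last automatic fit of the bezel's outline was ambiguous. By hand-picked points the bezel sits about 2 mm off the lens axis toward the robot, within its 3 mm of play.

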